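Move a tested supply unit into the screening hood

ROBOT

A 6-joint arm with a two-finger parallel gripper is mounted at the origin on the work surface. World frame = base frame: x ahead of the robot, y to its left, z up, the work surface at z = 0. Lengths are in mm, angles in rad, forces in N, time in s.
With the tool pointing down it reaches from about 350 to 975 mm from the base axis. Payload 7.1 kg.
Tool frame: the origin (TCP) lies at the very end of the fingers, on their centre line; the grasp point (between the pads) lies 19 mm behind it; x points along the fingers, z is the direction in which the jaws open and shut, and the axes are right-handed (so a half turn about x gives the same grasp; the last joint's range is limited). The gripper opens to 88 mm and grips with 3 to 60 N. Pads are 20 mm wide; open, the fingers measure 115 mm over their backs; the gripper's body (75 mm by 178 mm) begins 61 mm behind the grasp point.
Start: joints at [1.248, 0.423, 1.63, -0, 1.089, -0.019], TCP at [186.936, 596.372, 222.675] pointing down, gripper open.
Joint ranges: [-3, 3], [-0.9, 2.11], [0.09, 2.58], [-1.31, 4.45], [0.11, 2.69], [-2.54, 2.54]. Speed limits (rad/s): [2.39, 2.39, 3.01, 3.14, 3.14, 3.14].

INTERFACE

Orientations are given as a rotation vector (axis times angle).
In Python, from workcell import * gives the robot as it stands.
- The arm moves only by the shell command python3 -m crank 'ROWS'. ROWS is JSON, a list of rows, each a list of 3 entries, a list of its own where there are three numbers: the shift along the tool's x, y, z in cm, then the turn, a rotation vector about the tool's x, y, z in degrees, then the finger opening in cm, from 0 to 8.78. In form: [[[dx, dy, dz], [rx, ry, rz], claw], ...]. A call has 1 to 5 rows; each row shifts and turns the commanded pose from where the row before left it, along the tool's axes as they then stand; what a row does not reach is not made up. A row lasts 1/8 s, in which the tool goes at most 62.5 mm and 10.7 degrees, less where a joint would pass 70% of its speed; a pose out of reach is approached as far as the arm can. A call with a gripper value outside its range is refused whole. The fingers move at their own pace and stop on an object; the grip force is fixed at half the most. Time passes only in rows, so rows that do not move let the fingers close. It gives the time, the measured TCP pose, the force and the opening at its end, in the units of the state.
- get_obs(): the state, without advancing time (a new reading comes with each control period).
- get_image(name): name is "scene" or "top" or "wrist"; returns a dict with "pixels" (420x560x3 uint8, red, green, blue), "mtx" (3x3 intrinsics, pixels), "view" (4x4, takes a point from world to camera coordinates). Camera axes: x right, y down, z forward; pixel columns grow to the right and rows downward; lengths in mm; the calibration is good to about 2 mm. A picture is of the moment at which its call begins. There is no depth.
- close_job(): hands the job in, once; it reports no verdict.
The state is a dict: "t": time; "qpos": joint angles; "qvel": joint speeds; "joint_torque": joint torques, N m; "ee_pos": TCP position; "orientation": TCP orientation; "ft_force": force on the tool from outside, world axes, zero at the start; "moment": the same for the moment, N m; "width": finger opening in mm.
Only numpy, scipy, OpenCV 4.12 (cv2) and the standard library are available. Lean on these libraries where they do the work, as an engineer would, in place of code of your own. Each camera call takes 0.05 s, during which the arm holds its last target.

TASK

The modular-synth supply unit on the fixture's carriage has finished its load test. Pull out every dummy-load plug and put them all in the grey tray; then lift the red T-grip of the spring plunger and turn it into its rest notch so that the lock stays out, and, holding the crank by its orange loose sleeve, wind the carriage fully home under the hood and let the plunger back down so that it drops home and locks the carriage there. Leave the other things on the bench alone.

Things in the scene. Friction and masses are not known exactly. Their poses are not given: they have to be found in the camera images.
- fixture: Screened test fixture, fixed to the bench, placed anew each run: grey base 220 x 400 x 12 mm. Origin: centre of its underside; x across (its -x side faces the robot), y along, z up. An aluminium hood (tunnel, x -102..102, y -25..125 mm, top 90 mm up, mouth looking to -y) covers the +y half. The carriage runs along y and starts outside it.
- carriage (a joint): Travel of the carriage in m along the fixture's +y: 0 out (start), 0.151 fully under the hood, at its stop. It stays where it is left. Rack and pinion tie it to the crank: 6 mm per rad, 37.7 mm per turn, four turns in all.
- crank (a joint): Crank angle in rad: 0 at the start (arm along the fixture's +y), growing clockwise seen from above, stop at 25.2 (four turns). Arm and hub lie above the hood, top 126 mm above the bench. About 2 N at the sleeve turns it; it stays where left. With the plunger down in a hole it only has some 0.25 rad of play.
- crank_axis (a point): Point on the crank's upright shaft axis, 176 mm above the bench (70, 45 mm in the fixture's x, y).
- sleeve_mid (a point): Upright orange grip sleeve of the crank, 26 mm across, 74 mm long, 126 to 200 mm above the bench, 58 mm from the shaft axis; this point on its axis, 176 mm up. It spins freely on its spindle, so it can be held from above all the way round without turning the gripper. Its yaw means nothing.
- plunger (a joint): Lift in m of the spring plunger, an 8 mm pin that locks the carriage: 0 home, 8 mm deep in a hole of the steel lock bar on the carriage's -x side; holes serve carriage out and carriage fully in (falls in within 1.5 mm). Between them it rides on the bar at 0.008. Spring 5 N at 0, 8.6 N at the upper stop 0.018. In its rest notch it stays at 0.0115.
- tgrip (a joint): Turn in rad of the plunger's T-grip, anticlockwise from above: 0 at the start, 1.2 (stop) in the rest notch. It turns only when lifted 14 mm or more (its cross pin must clear the collar and a 2 mm bump); lowered at 1.2 it stays out. To let it home: lift 3 mm, turn back to 0, lower it or let go.
- tgrip_mid (a point): Red T-grip on the plunger: bar 40 mm (own x) x 16 mm (own y) x 26 mm high; this point on its axis, 11 mm below its top, 115 mm above the bench when home, at fixture (-65, -50) mm. Its yaw is the fixture's yaw plus joint tgrip, so at the start the bar lies along the fixture's x.
- tray: Loose grey open tray, 180 (x) x 120 (y) x 40 mm, walls and floor 4 mm. Origin: centre of its underside.
- plug_a_mid (a point): Dummy-load plug, blue handle 26 (x) x 30 (y) x 45 mm, this point at the handle's centre; may be absent. Below it (-z) a shank 15 mm wide, 24 mm long; tip 46.5 mm below the point. 80 g. In a socket it stands upright, point 94.5 mm above the bench, x along the fixture's x. A sprung ball holds it: 10 to 15 N straight up frees it; clear after 24 mm.
- plug_b_mid (a point): Dummy-load plug, yellow handle 26 (x) x 30 (y) x 45 mm, this point at the handle's centre; may be absent. Below it (-z) a shank 15 mm wide, 24 mm long; tip 46.5 mm below the point. 80 g. In a socket it stands upright, point 94.5 mm above the bench, x along the fixture's x. A sprung ball holds it: 10 to 15 N straight up frees it; clear after 24 mm.
- plug_c_mid (a point): Dummy-load plug, green handle 26 (x) x 30 (y) x 45 mm, this point at the handle's centre; may be absent. Below it (-z) a shank 15 mm wide, 24 mm long; tip 46.5 mm below the point. 80 g. In a socket it stands upright, point 94.5 mm above the bench, x along the fixture's x. A sprung ball holds it: 10 to 15 N straight up frees it; clear after 24 mm.
- plug_d_mid (a point): Dummy-load plug, white handle 26 (x) x 30 (y) x 45 mm, this point at the handle's centre; may be absent. Below it (-z) a shank 15 mm wide, 24 mm long; tip 46.5 mm below the point. 80 g. In a socket it stands upright, point 94.5 mm above the bench, x along the fixture's x. A sprung ball holds it: 10 to 15 N straight up frees it; clear after 24 mm.
- tape: Bystander, not part of the job: roll of blue tape lying flat, 84 mm across, 24 mm high; origin at its underside.
- driver: Bystander, not part of the job: screwdriver with yellow handle, 190 mm long, lying along its own x.
- jar: Bystander, not part of the job: glass jar with metal lid, 72 mm across, 85 mm high; origin at its underside.
- mug: Bystander, not part of the job: blue mug, 80 mm across, 95 mm high; origin at its underside.
- pedal: Bystander, not part of the job: red effects pedal, 120 x 70 x 38 mm plus knobs; origin at its underside.
- spool: Bystander, not part of the job: white solder spool standing on end, 60 mm across, 52 mm high; origin at its underside.
- unit_top (a point): Supply unit on the carriage: middle of its four sockets, on its black panel, 72 mm above the bench. Sockets lie +-28 mm in the fixture's x and +-30 mm in y from here, 26 mm deep. Carriage out: this point is at fixture (0, -130) mm. A plug left in would hit the hood's mouth (roof underside 84 mm above the bench).
Not all that is in view belongs to the job. There is more than one size of the part that bears plug_a_mid; the job needs the smaller.

How it is judged:
By the outcome, as a careful person would: the job done as asked, in the order asked, and still so for the second after the job is handed in, with the robot touching nothing.
Of plug_a, plug_b, plug_c, plug_d only 2 to 4 are there at a start; the rules pass over those that are not, and their reading is None.
At some moment in a run one of tray may be knocked a few centimetres aside while the robot is not near it.
Once in a run the grip may slacken for a moment while it holds something.
It also fails if it takes over 210 s, if anything falls off the work surface, if the arm or the gripper's body presses on something with over 40 N, if the wrist force passes 120 N, or if a joint passes its speed limit or range.

## Working session

There is one attempt and no reset: what is moved stays moved. The work goes in short steps, Python scripts to look and compute and a shell command to move; the robot and the scene stay as the last step left them, time stands still between calls to the robot, and variables do not carry over. Pictures are saved under pics/ and viewed, and the job is handed in when it is done.

```bash
ls -la; mkdir -p pics; python3 - <<'E'
from workcell import *
import cv2
print(get_obs())
for n in ["scene","top","wrist"]:
    d=get_image(n); cv2.imwrite(f"pics/{n}0.png",d["pixels"][:,:,::-1]); print(n,d["mtx"].tolist(),d["view"].round(4).tolist())
E
```

```text
total 12
drwxr-xr-x  3 agent agent 4096 Dec  7 14:26 .
drwxr-xr-x 23 root  root  4096 Dec  7 14:26 ..
drwxr-xr-x  2 agent agent 4096 Dec  7 14:26 pics
{'t': 0.0, 'qpos': array([ 1.24799129e+00,  4.23854818e-01,  1.63069606e+00,  1.61613551e-05,
        1.08858866e+00, -1.90506948e-02]), 'qvel': array([ 8.27622182e-04, -3.21278800e-05, -2.08393573e-04,  4.40045621e-04,
        3.13255139e-04, -6.59269736e-04]), 'joint_torque': array([-1.80122373e-03, -5.44649506e+01, -2.73658633e+01,  6.43093348e-02,
        2.30150786e-02, -1.29449654e-04]), 'ee_pos': array([186.76397042, 595.85515799, 221.89058771]), 'orientation': array([-0.98349427,  1.33903119,  0.98203315]), 'ft_force': array([ 0.33307709, -0.53289003, -0.3613399 ]), 'moment': array([-0.01830907, -0.00728656,  0.01931127]), 'width': 87.71856216796756}
scene [[528.1156414750595, 0.0, 279.5423742453088], [0.0, 528.1156414750595, 210.1925136259995], [0.0, 0.0, 1.0]] [[-0.6493, 0.7606, -0.0011, 333.7555], [0.4558, 0.3879, -0.8011, -194.5945], [-0.6089, -0.5206, -0.5985, 1817.6791], [0.0, 0.0, 0.0, 1.0]]
top [[386.4021243371605, 0.0, 281.37986932138455], [0.0, 386.4021243371605, 207.0716798180392], [0.0, 0.0, 1.0]] [[-0.0179, -0.9995, -0.0241, 94.6549], [-0.9958, 0.02, -0.0891, 573.1764], [0.0895, 0.0224, -0.9957, 1205.889], [0.0, 0.0, 0.0, 1.0]]
wrist [[375.3370573145937, 0.0, 281.01151514755423], [0.0, 375.3370573145937, 214.0965940471395], [0.0, 0.0, 1.0]] [[0.2992, 0.9542, -0.0016, -624.7357], [0.9124, -0.2856, 0.2932, -35.2687], [0.2793, -0.0892, -0.956, 392.0519], [0.0, 0.0, 0.0, 1.0]]
```

View pics/scene0.png

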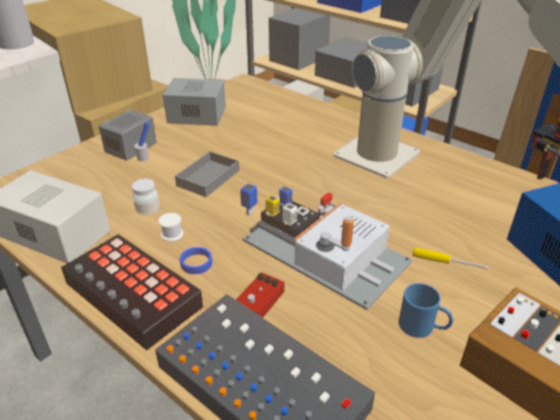

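View pics/top0.png

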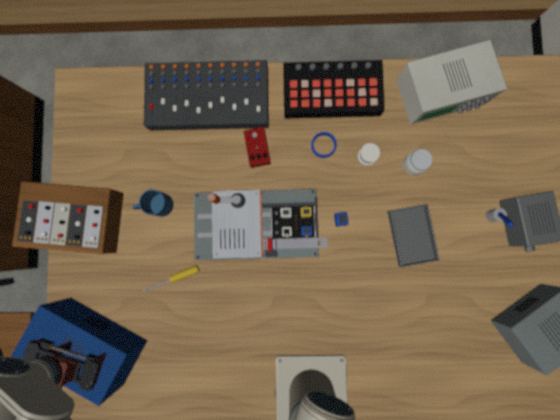

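View pics/wrist0.png

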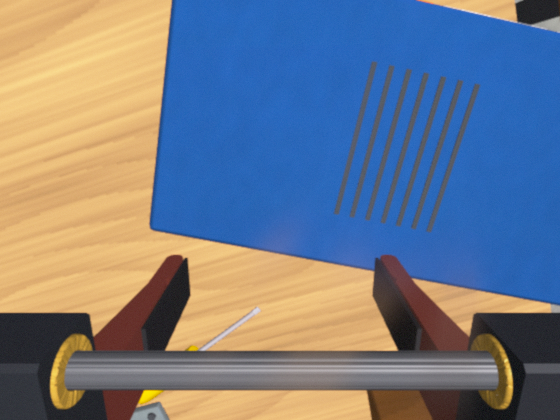

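```bash
python3 - <<'E'
import cv2
a=cv2.imread("pics/top0.png")[170:275,180:450]; cv2.imwrite("pics/top0z.png",cv2.resize(a,None,fx=2.9,fy=2.9,interpolation=2))
a=cv2.imread("pics/scene0.png")[150:310,150:420]; cv2.imwrite("pics/scene0z.png",cv2.resize(a,None,fx=2.9,fy=2.9,interpolation=2))
E
```

```text
(no output)
```

View pics/top0z.png

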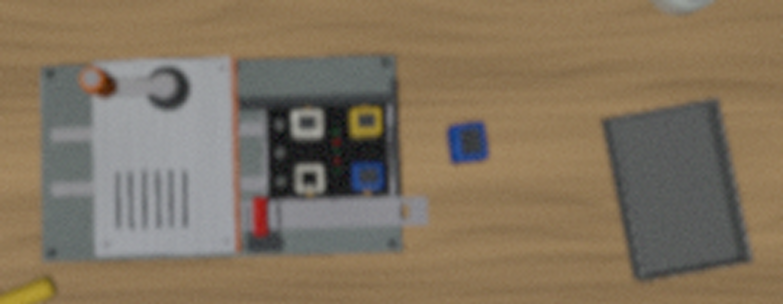

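View pics/scene0z.png

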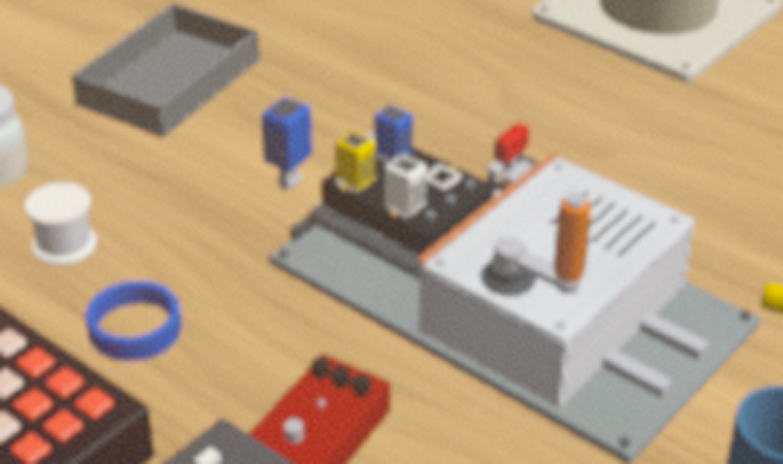

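```bash
cat > h.py <<'E'
from workcell import *
import numpy as np, cv2
from scipy.spatial.transform import Rotation as R
from scipy.optimize import least_squares
def proj(d,P):
    P=np.atleast_2d(P); c=P@d["view"][:3,:3].T+d["view"][:3,3]; u=c@d["mtx"].T; return u[:,:2]/u[:,2:]
def ray(d,uv,z):
    V=d["view"];Rm=V[:3,:3];o=-Rm.T@V[:3,3]
    k=Rm.T@np.linalg.inv(d["mtx"])@np.array([uv[0],uv[1],1.]); return o+k*(z-o[2])/k[2]
def pl(p,L):
    L=np.atleast_2d(np.array(L,float)); c,s=np.cos(p[2]),np.sin(p[2])
    return np.c_[p[0]+c*L[:,0]-s*L[:,1],p[1]+s*L[:,0]+c*L[:,1],L[:,2]]
def snap(n,f,crop=None,s=1):
    d=get_image(n); a=d["pixels"][:,:,::-1]
    if crop: a=a[crop[1]:crop[3],crop[0]:crop[2]]
    cv2.imwrite("pics/"+f,cv2.resize(np.ascontiguousarray(a),None,fx=s,fy=s,interpolation=2)); return d
def st():
    o=get_obs(); r=R.from_rotvec(o["orientation"]).as_matrix()
    print("t",round(o["t"],2),"p",o["ee_pos"].round(1),"x",r[:,0].round(3),"y",r[:,1].round(3),"z",r[:,2].round(3),"F",o["ft_force"].round(1),"w",round(o["width"],1)); return o,r
E
python3 - <<'E'
from h import *
t=get_image("top");s=get_image("scene")
zt=lambda x,y:(x/2.9+180-.3,y/2.9+170-.3)
zs=lambda x,y:(x/2.9+150-.3,y/2.9+150-.3)
L=[(110,200,12),(110,-200,12),(-110,-200,12),(-110,200,12)]
U=[zt(42,70),zt(397,57),zt(402,250),zt(42,260)]
Ls=[(110,-200,12),(110,200,12),(-110,200,12)];Us=[zs(271,258),zs(630,458),zs(757,322)]
def f(p): return np.r_[(proj(t,pl(p,L))-U).ravel(),(proj(s,pl(p,Ls))-Us).ravel()]
r=least_squares(f,[500,100,0]);print("fix",r.x,r.fun.round(1))
Lt=[(60,90,40),(60,-90,40),(-60,-90,40),(-60,90,40)]
Ut=[zt(603,118),zt(717,99),zt(748,263),zt(637,280)]
Lt=[(90,60,40),(90,-60,40),(-90,-60,40),(-90,60,40)]
r2=least_squares(lambda p:(proj(t,pl(p,Lt))-Ut).ravel(),[500,-250,0]);print("tray",r2.x,r2.fun.round(1))
for n,q in dict(a=(-28,-160,117),b=(28,-160,117),d=(28,-100,117),e=(-28,-100,117),T=(-65,-50,126),C=(70,45,126),S=(70,103,200)).items():
    P=pl(r.x,q);print(n,P.round(0),((proj(t,P)-[180,170])*2.9).round(0),((proj(s,P)-150)*2.9).round(0))
st()
E
```

```text
fix [5.24044130e+02 1.68418889e+02 7.93477056e-03] [-0.6 -2.2 -0.1 -1.3  0.5  0.6 -0.2  0.3 -1.1 -1.5 -0.  -0.1  2.2 -1.8]
tray [ 4.78230525e+02 -3.23838930e+02  1.45555563e-01] [ 0.7 -0.7 -0.7 -0.4  0.1  0.3 -0.1  0.7]
a [[497.   8. 117.]] [[368. 174.]] [[394. 112.]]
b [[553.   9. 117.]] [[366. 119.]] [[355. 139.]]
d [[553.  69. 117.]] [[307. 121.]] [[406. 164.]]
e [[497.  68. 117.]] [[309. 176.]] [[444. 136.]]
T [[459. 118. 126.]] [[260. 214.]] [[512. 130.]]
C [[594. 214. 126.]] [[163.  83.]] [[509. 245.]]
S [[593. 272. 200.]] [[91. 76.]] [[575. 202.]]
t 0.25 p [186.9 596.2 222.3] x [-0.    -0.001 -1.   ] y [-0.954  0.299  0.   ] z [ 0.299  0.954 -0.001] F [ 0.1 -0.6 -0.2] w 88.1
```

```bash
python3 -m crank '[[[-1,-3.9,-3.6],[0,0,0],8.7],[[-1,-3.9,-3.6],[0,0,0],8.7],[[-1,-3.9,-3.6],[0,0,0],8.7],[[-1,-3.9,-3.6],[0,0,0],8.7],[[-1,-3.9,-3.6],[0,0,0],8.7]]'
python3 -m crank '[[[0,-3.9,-3.7],[0,0,0],8.7],[[0,-3.9,-3.7],[0,0,0],8.7],[[0,-3.9,-3.7],[0,0,0],8.7],[[0,-3.9,-3.7],[0,0,0],8.7],[[0,-3.9,-3.7],[0,0,0],8.7]]'
python3 -m crank '[[[0,-3.9,-3.6],[10.2,0,0],8.7],[[0,-3.9,-3.6],[10.2,0,0],8.7],[[0,0,0],[10.2,0,0],8.7],[[0,0,0],[10.2,0,0],8.7],[[0,0,0],[10.2,0,0],8.7]]'
python3 -m crank '[[[0,0,0],[10.2,0,0],8.7],[[0,0,0],[10.2,0,0],8.7],[[0,0,0],[10.2,0,0],8.7],[[0,0,0],[10.2,0,0],8.7],[[0,0,0],[10.2,0,0],8.7]]'
python3 -m crank '[[[0,0,0],[10.2,0,0],8.7],[[0,0,0],[10.2,0,0],8.7],[[0,0,0],[10.2,0,0],8.7],[[0,0,0],[10.2,0,0],8.7],[[0,0,0],[10.2,0,0],8.7]]'
python3 - <<'E'
from h import *
st();snap("wrist","w1.png")
E
```

```text
t: 0.88
ee_pos: [319.7, 364.8, 273.1]
orientation: [-0.983, 1.337, 0.983]
ft_force: [0.6, -0.3, 0.3]
width: 86.8
t: 1.5
ee_pos: [450.6, 129.8, 272.9]
orientation: [-0.983, 1.337, 0.982]
ft_force: [0.4, 0.2, 0.3]
width: 87.1
t: 2.12
ee_pos: [494.2, 35.1, 272.6]
orientation: [-0.29, 1.551, 0.291]
ft_force: [-1.1, -0.3, -0.9]
width: 87.0
t: 2.75
ee_pos: [494.1, 35.4, 272.6]
orientation: [0.407, 1.532, -0.407]
ft_force: [0.6, 0.0, 0.2]
width: 86.8
t: 3.38
ee_pos: [494.1, 35.4, 272.6]
orientation: [1.089, 1.281, -1.09]
ft_force: [-0.8, -0.3, -0.0]
width: 87.3
t 3.38 p [494.1  35.4 272.6] x [-0. -0. -1.] y [ 0.987  0.161 -0.   ] z [ 0.161 -0.987 -0.   ] F [-0.8 -0.3 -0. ] w 87.3
```

View pics/w1.png

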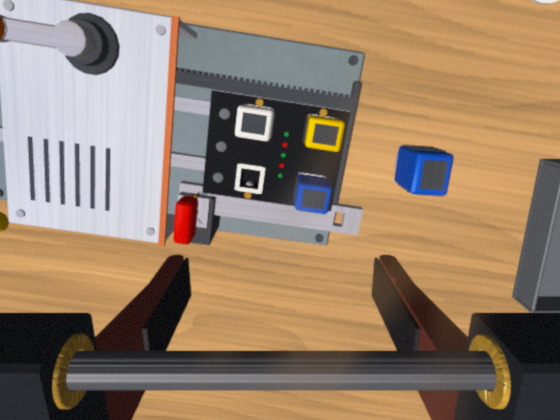

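```bash
python3 - <<'E'
from h import *
w=get_image("wrist")
L=[(110,-200,12),(-110,-200,12),(102,-25,90),(-102,-25,90)]
U=[(364,52),(328,244),(178,17),(164,244)]
r=least_squares(lambda p:(proj(w,pl(p,L))-U).ravel(),[524,168,0.008]);print(r.x,r.fun.round(1))
p=r.x
for n,q in dict(a=(-28,-160,117),b=(28,-160,117),d=(28,-100,117),e=(-28,-100,72),T=(-65,-50,126)).items():
    P=pl(p,q);print(n,P.round(1),proj(w,P).round(1))
for c in [(-13,15),(13,15),(13,-15),(-13,-15)]: print(proj(w,pl(p,(-28+c[0],-160+c[1],117))).round(0),proj(w,pl(p,(28+c[0],-160+c[1],117))).round(0))
snap("wrist","w1z.png",(160,80,480,260),2.5)
E
```

```text
[5.22527736e+02 1.67542603e+02 1.08451397e-02] [ 1.8 -1.2 -0.2  1.9 -1.2 -0.2 -0.2  0.3]
a [[496.3   7.2 117. ]] [[314.  198.2]]
b [[552.3   7.9 117. ]] [[325.3 133.6]]
d [[551.6  67.9 117. ]] [[253.7 123. ]]
e [[495.6  67.2  72. ]] [[249.9 178.2]]
T [[458.1 116.8 126. ]] [[182.6 224.1]]
[[295. 210.]] [[305. 147.]]
[[299. 181.]] [[310. 115.]]
[[334. 186.]] [[346. 120.]]
[[328. 215.]] [[340. 152.]]
```

View pics/w1z.png

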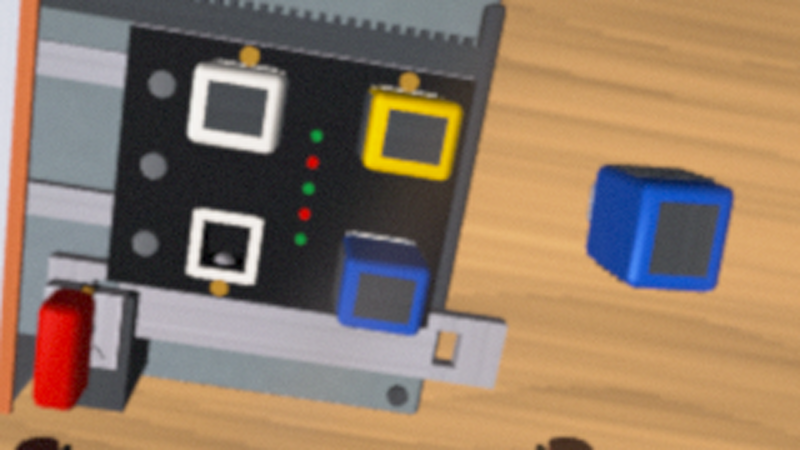

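```bash
python3 -m crank '[[[0,0,0],[8.6,0,0],4.6],[[4,0.2,2.8],[0,0,0],4.6],[[4,0,0],[0,0,0],4.6],[[4,0,0],[0,0,0],4.6],[[0,0,0],[0,0,0],4.6]]'
python3 - <<'E'
from h import *
st();snap("wrist","w2.png")
E
```

```text
t: 4.15
ee_pos: [494.5, 7.4, 150.5]
orientation: [1.192, 1.223, -1.199]
ft_force: [-0.7, -0.4, 0.2]
width: 46.0
t 4.15 p [494.5   7.4 150.5] x [-0.006  0.    -1.   ] y [ 1.     0.02  -0.006] z [ 0.02 -1.   -0.  ] F [-0.7 -0.4  0.2] w 46.0
```

View pics/w2.png

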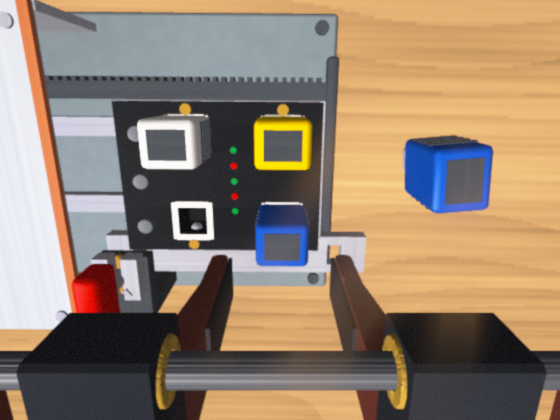

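```bash
python3 - <<'E'
from h import *
w=get_image("wrist")
for uv in [(283,248),(283,147),(168,149)]: print(ray(w,uv,117).round(1))
print(ray(w,(193,222),72).round(1))
E
```

```text
[495.9   7.  117. ]
[552.6   8.2 117. ]
[550.4  68.2 117. ]
[495.3  68.   72. ]
```

Blue matches (495.9, 7.0). Descend and grip.

```bash
python3 -m crank '[[[4,0.15,0],[0,0,0],4.6],[[2.7,0,0],[0,0,0],4.6],[[0,0,0],[0,0,0],2.5],[[0,0,0],[0,0,0],2.5],[[0,0,0],[0,0,0],2.5]]'
python3 - <<'E'
from h import *
st()
E
```

```text
t: 4.88
ee_pos: [499.6, 7.5, 87.4]
orientation: [1.198, 1.215, -1.194]
ft_force: [-1.2, -0.9, 5.5]
width: 30.0
t 4.88 p [499.6   7.5  87.4] x [ 0.003 -0.    -1.   ] y [1.    0.018 0.003] z [ 0.018 -1.     0.   ] F [-1.2 -0.9  5.5] w 30.0
```

```bash
python3 -m crank '[[[-1,0,0],[0,0,0],2.2],[[-1,0,0],[0,0,0],2.2],[[-1.5,0,0],[0,0,0],2.2],[[-2,0,0],[0,0,0],2.2],[[-3,0,0],[0,0,0],2.2]]'
python3 - <<'E'
from h import *
st();snap("wrist","w3.png")
E
```

```text
t: 5.5
ee_pos: [497.5, 7.5, 171.8]
orientation: [1.196, 1.218, -1.197]
ft_force: [0.5, 0.3, -1.3]
width: 29.8
t 5.5 p [497.5   7.5 171.8] x [-0.001 -0.    -1.   ] y [ 1.     0.017 -0.001] z [ 0.017 -1.    -0.   ] F [ 0.5  0.3 -1.3] w 29.8
```

View pics/w3.png

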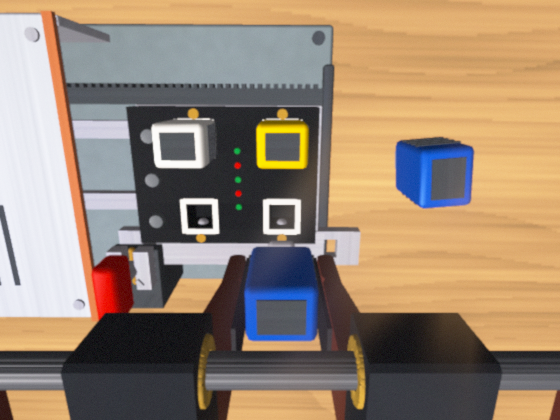

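```bash
python3 -m crank '[[[0,0.45,5.7],[0,0,0],2.2],[[0,0.45,5.7],[0,0,0],2.2],[[0,0.45,5.7],[0,0,0],2.2],[[0,0.45,5.7],[0,0,0],2.2],[[0,0.45,5.7],[-7.4,0,0],2.2]]'
python3 - <<'E'
from h import *
st();snap("wrist","w4.png");snap("top","t4.png",(180,150,460,290),2.8)
E
```

```text
t: 6.18
ee_pos: [525.5, -278.9, 171.2]
orientation: [1.099, 1.276, -1.098]
ft_force: [-0.7, 0.5, -1.0]
width: 29.8
t 6.17 p [ 525.5 -278.9  171.2] x [ 0. -0. -1.] y [0.989 0.149 0.   ] z [ 0.149 -0.989  0.   ] F [-0.7  0.5 -1. ] w 29.8
```

View pics/w4.png

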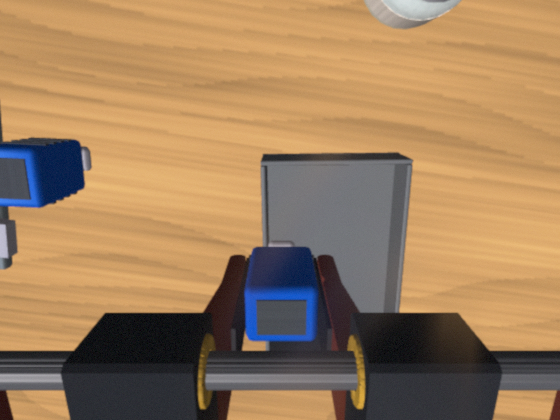

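View pics/t4.png

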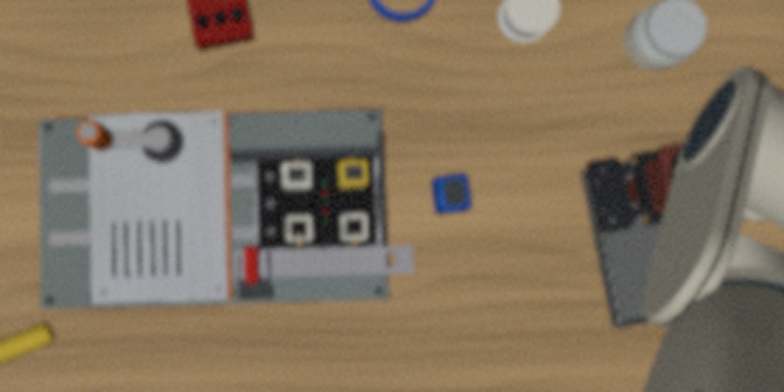

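```bash
python3 - <<'E'
from h import *
w=get_image("wrist")
U=[(263,155),(411,157)]
for uv in U: print(ray(w,uv,40).round(1))
p=(478.2,-323.8,.1455)
for q in [(90,60,40),(90,-60,40)]: print(pl(p,q).round(1), proj(w,pl(p,q)).round(0))
T=pl(p,(50,-18,42))[0]; o,r=st(); print(T, r.T@(T-o["ee_pos"]))
E
```

```text
[ 562.8 -262.3   40. ]
[ 578.  -377.1   40. ]
[[ 558.5 -251.4   40. ]] [[248. 158.]]
[[ 575.9 -370.1   40. ]] [[402. 158.]]
t 6.33 p [ 525.5 -279.5  170.9] x [ 0.001 -0.    -1.   ] y [0.99  0.142 0.001] z [ 0.142 -0.99   0.   ] F [-0.3  1.2 -0.6] w 30.2
[ 530.28144576 -334.36044542   42.        ] [128.97423228  -3.09003736  54.93397033]
```

```bash
python3 -m crank '[[[0,-0.2,5.9],[0,0,0],2.2],[[5,0,0],[0,0,0],2.2],[[4.3,0,0],[0,0,0],2.2],[[0,0,0],[0,0,10],2.2],[[0,0,0],[0,0,10],2.2]]'
python3 -m crank '[[[0,0,0],[0,0,10],2.2],[[0,0,0],[0,0,10],2.2],[[1.2,-1,0],[0,0,0],2.2],[[1.2,-1,0],[0,0,0],2.2],[[0,0,0],[0,0,0],2.2]]'
python3 - <<'E'
from h import *
st();snap("scene","s5.png",(150,130,300,250),5)
E
```

```text
t: 6.95
ee_pos: [532.8, -331.2, 76.5]
orientation: [1.256, 1.065, -0.855]
ft_force: [0.2, 0.3, -1.0]
width: 29.6
t: 7.58
ee_pos: [528.0, -323.2, 43.7]
orientation: [1.352, 0.947, -0.682]
ft_force: [0.3, 0.7, -0.6]
width: 29.7
t 7.58 p [ 528.  -323.2   43.7] x [ 0.482  0.114 -0.869] y [0.86  0.127 0.494] z [ 0.167 -0.985 -0.037] F [ 0.3  0.7 -0.6] w 29.7
```

View pics/s5.png

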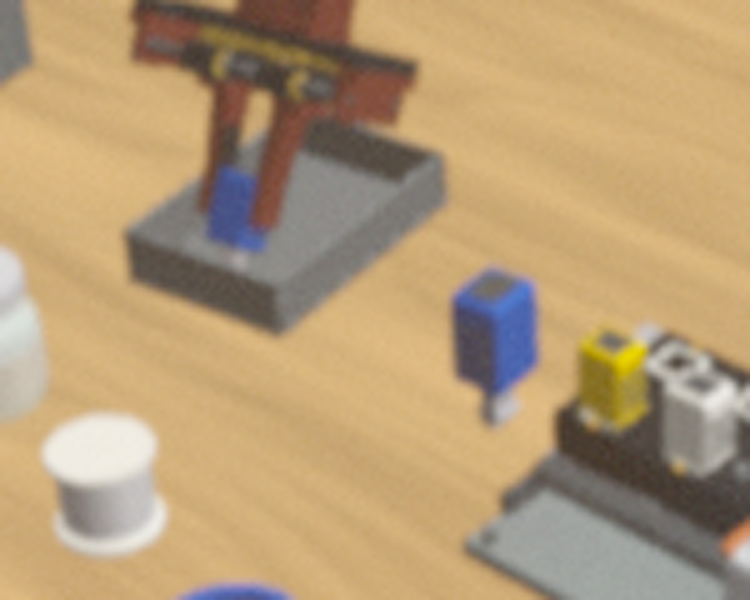

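```bash
python3 -m crank '[[[0,0,0],[0,0,0],4.4],[[0,0,0],[0,0,0],4.4],[[-3,0,0],[0,0,0],4.4],[[-4,0,0],[0,0,0],4.4],[[-4,0,0],[0,0,-10],4.4]]'
python3 - <<'E'
from h import *
st();snap("scene","s6.png",(150,130,300,250),5)
E
```

```text
t: 8.25
ee_pos: [482.6, -331.9, 127.3]
orientation: [1.313, 1.033, -0.753]
ft_force: [0.3, 0.4, -0.5]
width: 44.1
t 8.25 p [ 482.6 -331.9  127.3] x [ 0.388  0.112 -0.915] y [0.905 0.141 0.401] z [ 0.174 -0.984 -0.046] F [ 0.3  0.4 -0.5] w 44.1
```

View pics/s6.png

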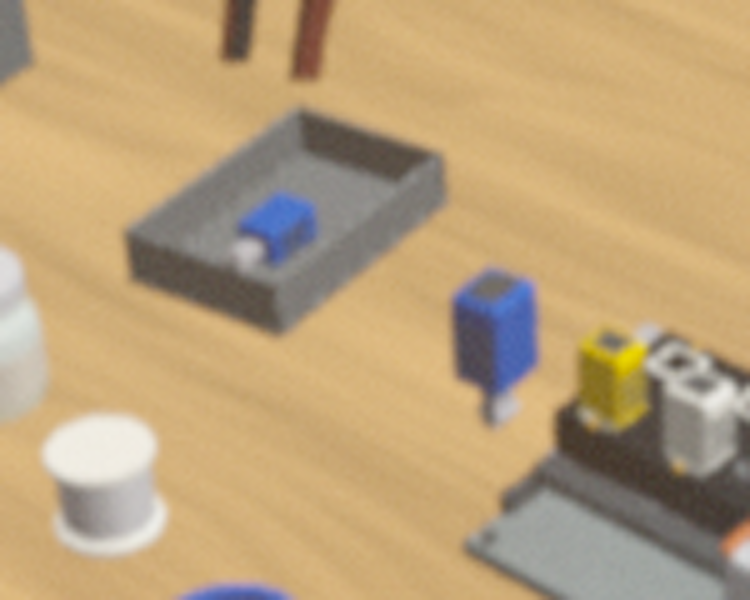

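```bash
cat >> h.py <<'E'
def goal(x,y,z,yaw=0.011,tilt=0):
    "yaw relative to jaws along -y; tilt deg about tool z"
    o,r=st(); c,s=np.cos(yaw),np.sin(yaw)
    G=np.array([[0,c,s],[0,s,-c],[-1,0,0]])@R.from_euler('z',tilt,degrees=True).as_matrix()
    d=np.array([x,y,z])-o["ee_pos"]
    print("turn",np.degrees(R.from_matrix(r.T@G).as_rotvec()).round(1),"shift now",(r.T@d/10).round(2),"shift after turn",(G.T@d/10).round(2))
E
python3 - <<'E'
from h import *
goal(552.5,8,170)
E
```

```text
t 8.3 p [ 484.2 -334.6  130.9] x [ 0.385  0.105 -0.917] y [0.907 0.144 0.397] z [ 0.173 -0.984 -0.04 ] F [ 2.  -1.6  2.8] w 44.3
turn [  8.8  -4.1 -23.2] shift now [  2.63  12.66 -32.68] shift after turn [ -3.91   7.2  -34.18]
```

```bash
python3 -m crank '[[[-3,1,0],[3,-1.4,-7.8],4.6],[[0,1,0],[3,-1.4,-7.8],4.6],[[0,0,0],[2.9,-1.3,-7.8],4.6],[[0,1,-5.6],[0,0,0],4.6],[[0,1,-5.6],[0,0,0],4.6]]'
python3 -m crank '[[[0,1,-5.6],[0,0,0],4.6],[[0,0.5,-5.6],[0,0,0],4.6],[[0,0,-5.6],[0,0,0],4.6],[[0,0,-5.6],[0,0,0],4.6],[[0,0,0],[0,0,0],4.6]]'
python3 - <<'E'
from h import *
goal(552.5,8,84)
E
```

```text
t: 8.93
ee_pos: [508.9, -215.2, 155.7]
orientation: [1.226, 1.208, -1.132]
ft_force: [0.6, -0.7, 1.3]
width: 46.3
t: 9.55
ee_pos: [514.5, 11.0, 162.2]
orientation: [1.222, 1.212, -1.129]
ft_force: [-0.1, -0.0, -0.0]
width: 46.4
t 9.55 p [514.5  11.  162.2] x [ 0.049  0.029 -0.998] y [0.998 0.041 0.05 ] z [ 0.042 -0.999 -0.027] F [-0.1 -0.  -0. ] w 46.4
turn [ 1.7 -1.6 -2.9] shift now [7.98 3.38 0.67] shift after turn [7.82 3.79 0.35]
```

```bash
python3 -m crank '[[[0,0,0],[1.7,-1.6,-2.9],4.6],[[0,3.8,0.35],[0,0,0],4.6],[[0,0,0],[0,0,0],4.6]]'
python3 - <<'E'
from h import *
goal(552.5,8,84);w=snap("wrist","w7.png")
E
```

```text
t: 9.93
ee_pos: [555.4, 3.4, 162.2]
orientation: [1.205, 1.21, -1.204]
ft_force: [0.8, -0.4, -0.7]
width: 46.2
t 9.93 p [555.4   3.4 162.2] x [ 0.001 -0.001 -1.   ] y [1.    0.006 0.001] z [ 0.006 -1.     0.001] F [ 0.8 -0.4 -0.7] w 46.2
turn [-0.3  0.1 -0.1] shift now [ 7.82 -0.3  -0.47] shift after turn [ 7.82 -0.28 -0.47]
```

View pics/w7.png

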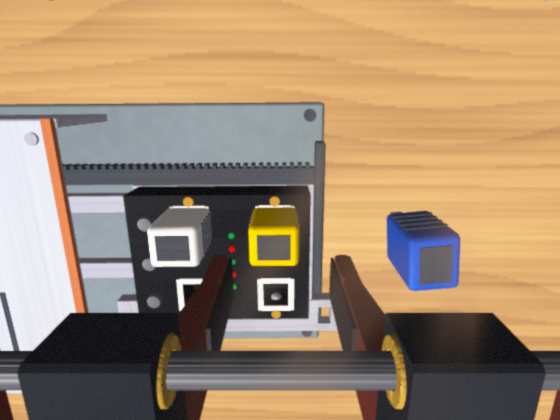

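Yellow top at (274,248); the computed correction stands.

```bash
python3 -m crank '[[[0,-0.25,-0.4],[0,0,0],4.6],[[4,0,0],[0,0,0],4.6],[[3.6,0,0],[0,0,0],4.6],[[0,0,0],[0,0,0],2.2],[[0,0,0],[0,0,0],2.2]]'
python3 -m crank '[[[0,0,0],[0,0,0],2.2]]'
python3 - <<'E'
from h import *
st()
E
```

```text
t: 10.6
ee_pos: [550.5, 7.8, 87.0]
orientation: [1.203, 1.211, -1.206]
ft_force: [-0.0, 0.1, -0.6]
width: 30.0
t: 10.72
ee_pos: [551.1, 7.8, 87.5]
orientation: [1.204, 1.209, -1.205]
ft_force: [-0.4, -0.0, -1.6]
width: 29.8
t 10.72 p [551.1   7.8  87.5] x [ 0.001 -0.002 -1.   ] y [1.    0.006 0.001] z [ 0.006 -1.     0.002] F [-0.4 -0.  -1.6] w 29.8
```

```bash
python3 -m crank '[[[-1,0,0],[0,0,0],2.2],[[-1,0,0],[0,0,0],2.2],[[-1.5,0,0],[0,0,0],2.2],[[-2,0,0],[0,0,0],2.2],[[-3,0,0],[0,0,0],2.2]]'
python3 -m crank '[[[0,-0.7,5.6],[0,0,0],2.2],[[0,-0.7,5.6],[0,0,0],2.2],[[0,-0.7,5.6],[0,0,0],2.2],[[0,-0.7,5.6],[0,0,0],2.2],[[0,-0.7,5.6],[0,0,0],2.2]]'
python3 - <<'E'
from h import *
goal(455,-350,75,.145);snap("top","t8.png",(180,150,460,290),2.8);snap("wrist","w8.png")
E
```

```text
t: 11.35
ee_pos: [550.5, 8.0, 172.7]
orientation: [1.203, 1.211, -1.206]
ft_force: [0.4, -0.3, -1.4]
width: 29.7
t: 11.98
ee_pos: [517.4, -274.4, 173.7]
orientation: [1.203, 1.209, -1.205]
ft_force: [0.8, -0.2, -1.0]
width: 29.7
t 11.97 p [ 517.4 -274.4  173.7] x [ 0.001 -0.004 -1.   ] y [1.    0.006 0.001] z [ 0.006 -1.     0.004] F [ 0.8 -0.2 -1. ] w 29.7
turn [-8.   0.2 -0.1] shift now [ 9.88 -6.29  7.49] shift after turn [ 9.87 -7.26  6.58]
```

View pics/w8.png

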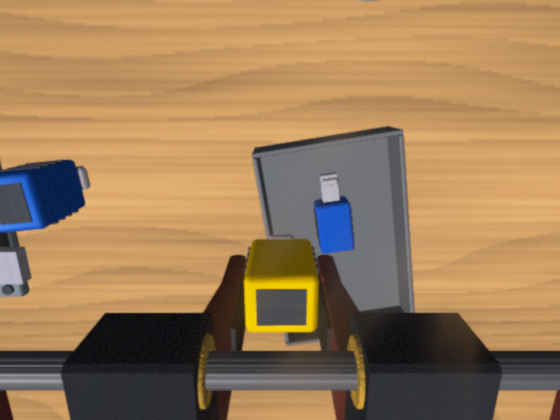

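View pics/t8.png

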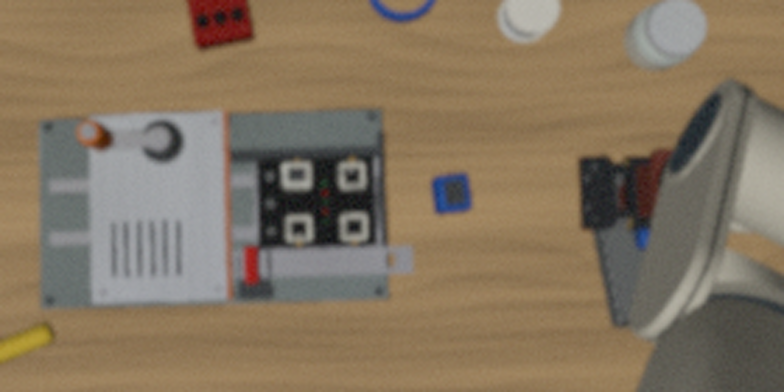

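```bash
python3 - <<'E'
from h import *
w=get_image("wrist")
a=ray(w,(256,152),40);b=ray(w,(402,129),40);print(a,b)
print(ray(w,(330,178),15),ray(w,(336,250),25))
Y=np.arctan2((a-b)[1],(a-b)[0])-np.pi/2;m=(a+b)/2-90*np.array([np.cos(Y),np.sin(Y),0]);print(Y,m)
E
```

```text
[ 558.37751819 -257.82433901   40.        ] [ 576.12120828 -370.89758906   40.        ]
[ 532.64203139 -320.2018115    15.        ] [ 469.39526649 -326.73566821   25.        ]
0.1556527417775908 [ 478.33741374 -328.31321249   40.        ]
```

```bash
python3 -m crank '[[[0,-1.5,1],[-8,0,0],2.2],[[0,-1.8,1],[0,0,9],2.2],[[0,0,0],[0,0,9],2.2],[[0,0,0],[0,0,9],2.2],[[0,0,0],[0,0,9],2.2]]'
python3 - <<'E'
from h import *
goal(488.3,-294,75,.15,36)
E
```

```text
t: 12.75
ee_pos: [487.0, -289.7, 172.2]
orientation: [1.351, 0.895, -0.668]
ft_force: [0.2, 0.6, -0.9]
width: 29.9
t 12.75 p [ 487.  -289.7  172.2] x [ 0.521  0.09  -0.849] y [0.839 0.127 0.528] z [ 0.156 -0.988 -0.01 ] F [ 0.2  0.6 -0.9] w 29.9
turn [-0.  -0.7  4.1] shift now [ 8.28 -5.08  0.54] shift after turn [ 7.9  -5.66  0.44]
```

```bash
python3 -m crank '[[[4,-2.4,0.3],[0,0,0],2.2],[[4,-2.4,0.2],[0,0,0],2.2],[[2.5,-1.6,0],[0,0,0],2.2],[[0,0,0],[0,0,0],2.2]]'
python3 - <<'E'
from h import *
st();snap("scene","s9.png",(150,130,300,250),5)
E
```

```text
t: 13.25
ee_pos: [487.9, -292.7, 46.8]
orientation: [1.352, 0.902, -0.671]
ft_force: [0.5, -0.3, -0.0]
width: 30.0
t 13.25 p [ 487.9 -292.7   46.8] x [ 0.515  0.093 -0.852] y [0.843 0.126 0.523] z [ 0.156 -0.988 -0.014] F [ 0.5 -0.3 -0. ] w 30.0
```

View pics/s9.png

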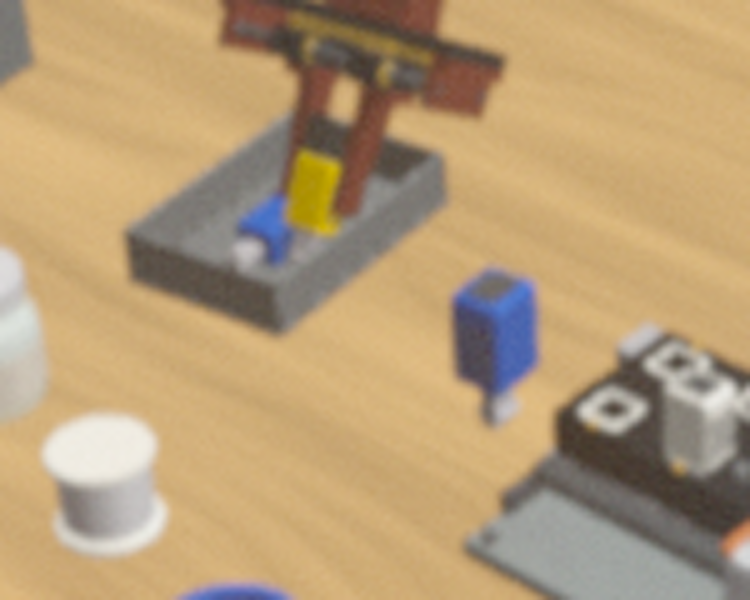

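Inside the tray beside blue. Release and back off.

```bash
python3 -m crank '[[[0,0,0],[0,0,0],4.0],[[0,0,0],[0,0,0],4.0],[[-3,0,0],[0,0,0],4.0],[[-5,0,0],[0,0,0],4.6],[[-5,0,0],[0,0,0],4.6]]'
python3 - <<'E'
from h import *
goal(552,68,170);snap("scene","s10.png",(150,130,300,250),5)
E
```

```text
t: 13.92
ee_pos: [419.7, -306.0, 160.0]
orientation: [1.35, 0.899, -0.672]
ft_force: [0.5, -1.8, 0.4]
width: 45.9
t 13.93 p [ 419.7 -306.   160. ] x [ 0.516  0.09  -0.852] y [0.843 0.127 0.524] z [ 0.155 -0.988 -0.01 ] F [ 0.5 -1.8  0.4] w 45.9
turn [  7.9  -2.9 -31.5] shift now [  9.34  16.41 -34.9 ] shift after turn [ -1.    13.64 -37.25]
```

View pics/s10.png

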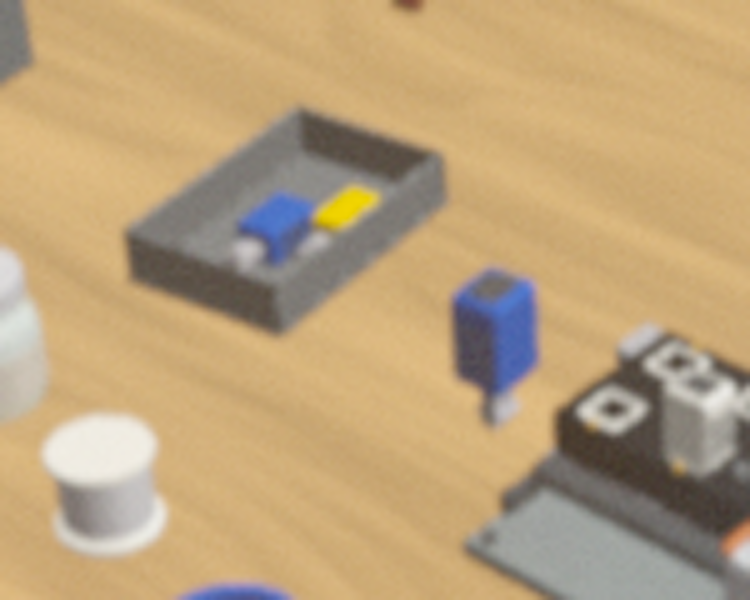

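```bash
python3 -m crank '[[[-1,2,0],[2,-0.7,-7.9],4.6],[[0,2,0],[2,-0.7,-7.9],4.6],[[0,2,0],[2,-0.7,-7.9],4.6],[[0,2,0],[1.9,-0.8,-7.9],4.6],[[0,1.5,-5],[0,0,0],4.6]]'
python3 -m crank '[[[0,1.2,-5.3],[0,0,0],4.6],[[0,1,-5.3],[0,0,0],4.6],[[0,1,-5.3],[0,0,0],4.6],[[0,1,-5.3],[0,0,0],4.6],[[0,0.5,-5.3],[0,0,0],4.6]]'
python3 - <<'E'
from h import *
goal(552,68,170)
E
```

```text
t: 14.6
ee_pos: [491.6, -246.3, 190.7]
orientation: [1.245, 1.169, -1.072]
ft_force: [0.7, 0.3, -0.9]
width: 46.3
t: 15.22
ee_pos: [520.2, 24.0, 203.0]
orientation: [1.247, 1.173, -1.071]
ft_force: [-0.5, -0.7, 0.1]
width: 46.1
t 15.22 p [520.2  24.  203. ] x [ 0.113  0.036 -0.993] y [0.992 0.051 0.115] z [ 0.054 -0.998 -0.03 ] F [-0.5 -0.7  0.1] w 46.1
turn [ 2.4 -1.9 -6.5] shift now [ 3.79  3.   -4.12] shift after turn [ 3.3   3.22 -4.37]
```

```bash
python3 -m crank '[[[0,0,0],[2.4,-1.9,-6.5],4.6],[[3.5,3.2,-4.3],[0,0,0],4.6],[[0,0,0],[0,0,0],4.6]]'
python3 - <<'E'
from h import *
goal(551.5,68,84);w=snap("wrist","w11.png")
E
```

```text
t: 15.6
ee_pos: [550.9, 66.6, 166.0]
orientation: [1.198, 1.218, -1.202]
ft_force: [-0.2, -1.2, -0.3]
width: 45.9
t 15.6 p [550.9  66.6 166. ] x [-0.003 -0.    -1.   ] y [ 1.     0.014 -0.003] z [ 0.014 -1.     0.   ] F [-0.2 -1.2 -0.3] w 45.9
turn [0.1 0.  0.2] shift now [ 8.2   0.09 -0.14] shift after turn [ 8.2   0.06 -0.14]
```

View pics/w11.png

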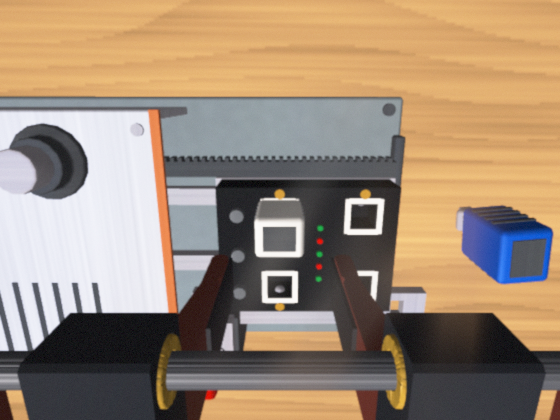

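```bash
python3 -m crank '[[[4,0.1,-0.1],[0,0,0],4.6],[[4,0,0],[0,0,0],4.6],[[0,0,0],[0,0,0],2.2],[[0,0,0],[0,0,0],2.2],[[0,0,0],[0,0,0],2.2]]'
python3 - <<'E'
from h import *
st()
E
python3 -m crank '[[[-1,0,0],[0,0,0],2.2],[[-1,0,0],[0,0,0],2.2],[[-1.5,0,0],[0,0,0],2.2],[[-2,0,0],[0,0,0],2.2],[[-3,0,0],[0,0,0],2.2]]'
python3 -m crank '[[[0,-0.8,5.8],[0,0,0],2.2],[[0,-0.8,5.8],[0,0,0],2.2],[[0,-0.8,5.8],[0,0,0],2.2],[[0,-0.8,5.8],[0,0,0],2.2],[[0,-0.8,5.8],[0,0,0],2.2]]'
python3 - <<'E'
from h import *
goal(496,-357,172,.15,0);snap("wrist","w12.png")
E
```

```text
t: 16.27
ee_pos: [551.8, 65.4, 89.4]
orientation: [1.202, 1.214, -1.201]
ft_force: [-2.5, 1.0, 1.2]
width: 30.4
t 16.27 p [551.8  65.4  89.4] x [ 0.  0. -1.] y [1.   0.01 0.  ] z [ 0.01 -1.   -0.  ] F [-2.5  1.   1.2] w 30.4
t: 16.9
ee_pos: [551.9, 65.0, 174.6]
orientation: [1.2, 1.214, -1.202]
ft_force: [-0.2, -0.1, -1.2]
width: 30.0
t: 17.52
ee_pos: [515.0, -227.7, 174.9]
orientation: [1.2, 1.212, -1.201]
ft_force: [1.4, 0.1, -1.7]
width: 29.7
t 17.52 p [ 515.  -227.7  174.9] x [ 0.001 -0.002 -1.   ] y [1.    0.011 0.001] z [ 0.011 -1.     0.002] F [ 1.4  0.1 -1.7] w 29.7
turn [-8.   0.1 -0.1] shift now [ 0.32 -2.04 12.91] shift after turn [ 0.29 -3.81 12.5 ]
```

View pics/w12.png

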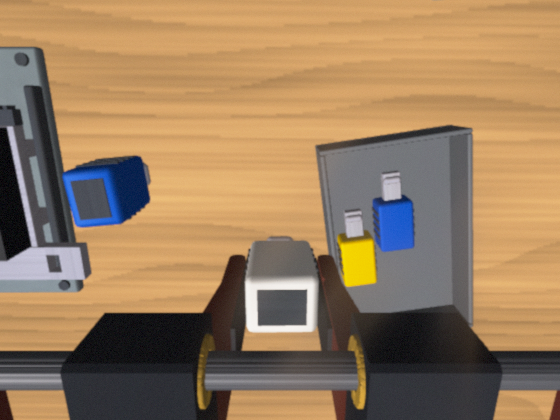

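```bash
python3 -m crank '[[[0,-0.7,4.3],[0,0,0],2.2],[[0,-0.7,4.3],[0,0,0],2.2],[[0,-0.7,4.3],[-8,0,0],2.2],[[0,0,0],[0,0,9],2.2],[[0,0,0],[0,0,9],2.2]]'
python3 -m crank '[[[0,0,0],[0,0,9],2.2],[[0,0,0],[0,0,9],2.2]]'
python3 - <<'E'
from h import *
goal(497.6,-354,48,.15,35);w=snap("wrist","w13.png")
E
```

```text
t: 18.2
ee_pos: [495.9, -355.7, 175.0]
orientation: [1.248, 1.054, -0.858]
ft_force: [-0.2, 1.3, -1.2]
width: 30.2
t: 18.45
ee_pos: [495.8, -352.7, 174.3]
orientation: [1.357, 0.869, -0.645]
ft_force: [1.0, 0.0, -1.1]
width: 30.2
t 18.45 p [ 495.8 -352.7  174.3] x [ 0.547  0.089 -0.832] y [0.822 0.127 0.554] z [ 0.155 -0.988 -0.004] F [ 1.   0.  -1.1] w 30.2
turn [ 0.2 -0.4  1.3] shift now [10.6  -6.87  0.2 ] shift after turn [10.44 -7.11  0.15]
```

View pics/w13.png

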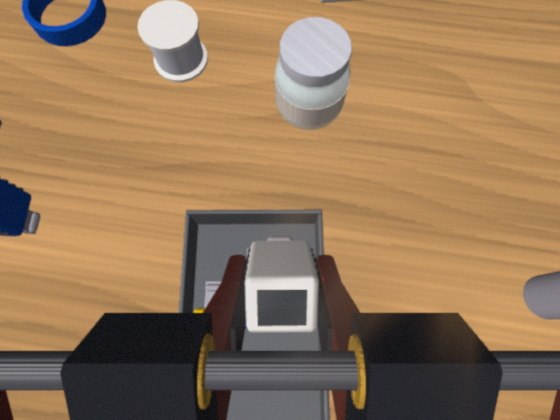

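```bash
python3 -m crank '[[[4,-2.6,0.1],[0,0,0],2.2],[[4,-2.6,0.1],[0,0,0],2.2],[[2.4,-1.6,0],[0,0,0],2.2],[[0,0,0],[0,0,0],2.2]]'
python3 - <<'E'
from h import *
st();snap("scene","s14.png",(150,130,300,250),5)
E
```

```text
t: 19.0
ee_pos: [496.6, -352.8, 47.3]
orientation: [1.359, 0.877, -0.648]
ft_force: [0.6, -0.7, -0.3]
width: 29.9
t 19.0 p [ 496.6 -352.8   47.3] x [ 0.541  0.093 -0.836] y [0.826 0.126 0.549] z [ 0.156 -0.988 -0.009] F [ 0.6 -0.7 -0.3] w 29.9
```

View pics/s14.png

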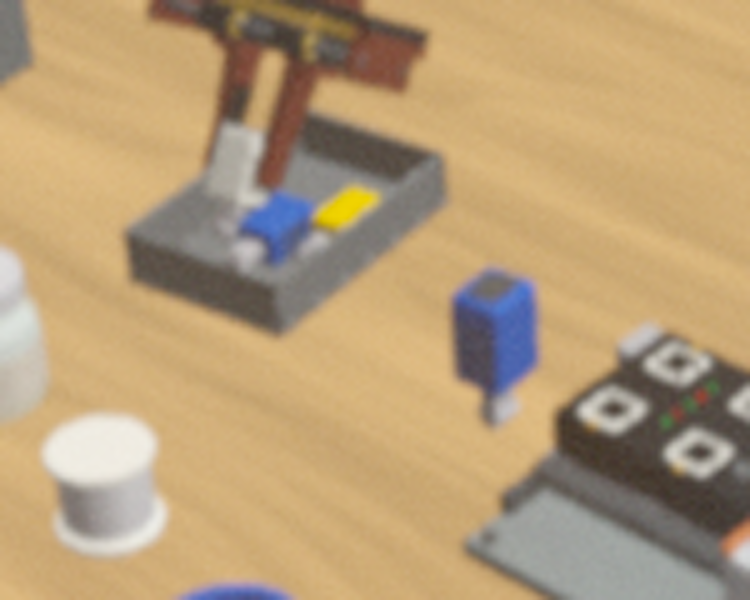

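```bash
python3 -m crank '[[[0,0,0],[0,0,0],4.0],[[0,0,0],[0,0,0],4.0],[[-3,0,0],[0,0,0],4.0],[[-5,0,0],[0,0,0],4.6],[[-5,0,0],[0,0,0],4.6]]'
python3 - <<'E'
from h import *
goal(458,117,170);snap("scene","s15.png",(150,130,300,250),5)
E
```

```text
t: 19.68
ee_pos: [424.8, -364.6, 157.8]
orientation: [1.358, 0.876, -0.649]
ft_force: [0.2, -0.6, 1.0]
width: 45.9
t 19.68 p [ 424.8 -364.6  157.8] x [ 0.541  0.092 -0.836] y [0.826 0.126 0.549] z [ 0.156 -0.988 -0.007] F [ 0.2 -0.6  1. ] w 45.9
turn [  8.   -2.8 -33.2] shift now [  5.2    9.5  -47.06] shift after turn [ -1.22   3.85 -48.12]
```

View pics/s15.png

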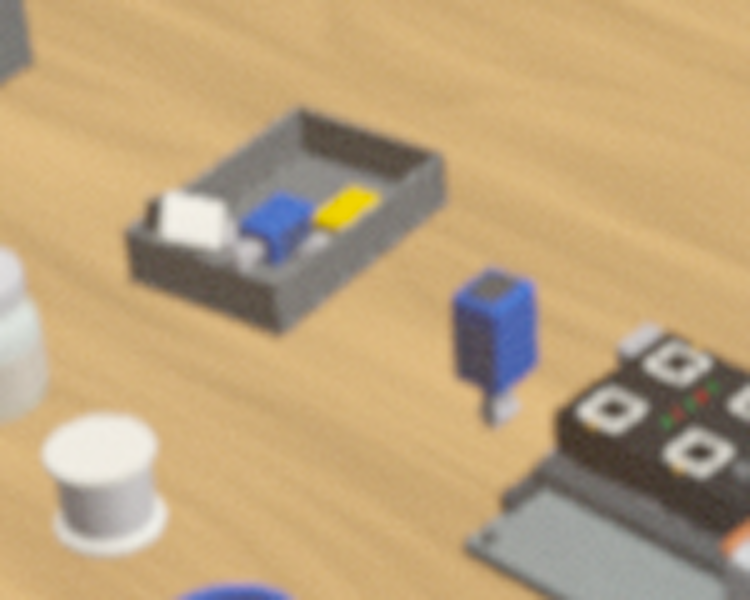

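```bash
python3 -m crank '[[[-1,2,0],[2,-0.7,-8.3],4.6],[[0,1,0],[2,-0.7,-8.3],4.6],[[0,0,0],[2,-0.7,-8.3],4.6],[[0,0,0],[2,-0.7,-8.3],4.6],[[0,1,-5],[0,0,0],4.6]]'
python3 - <<'E'
from h import *
st();snap("wrist","w16.png")
snap("top","t16.png",(360,170,460,290),5)
E
```

```text
t: 20.35
ee_pos: [450.8, -310.7, 174.6]
orientation: [1.233, 1.179, -1.111]
ft_force: [1.3, 0.8, -0.4]
width: 45.9
t 20.35 p [ 450.8 -310.7  174.6] x [ 0.083  0.021 -0.996] y [0.996 0.037 0.084] z [ 0.039 -0.999 -0.018] F [ 1.3  0.8 -0.4] w 45.9
```

View pics/w16.png

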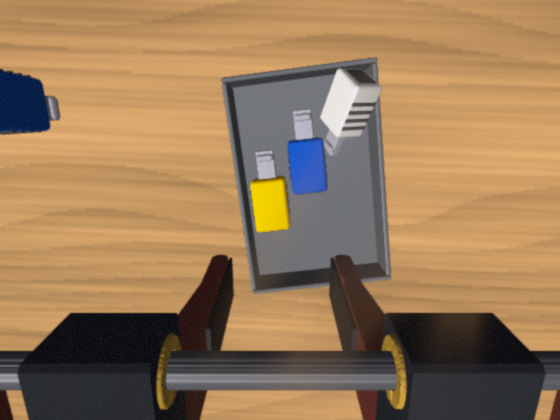

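View pics/t16.png

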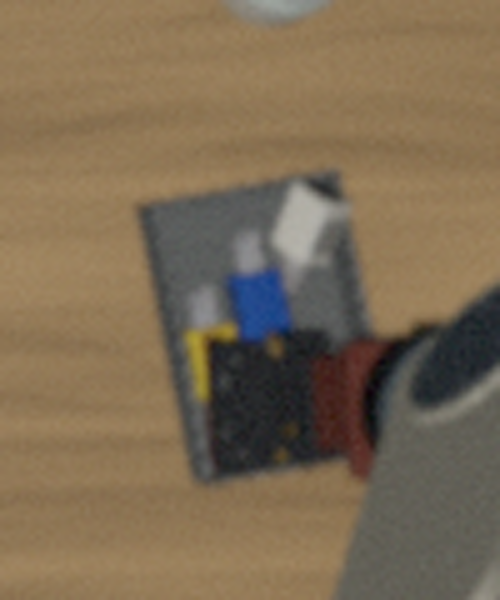

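```bash
python3 - <<'E'
from h import *
import cv2
a=cv2.imread("pics/w16.png")[40:200,280:420];cv2.imwrite("pics/w16z.png",cv2.resize(a,None,fx=4,fy=4,interpolation=2)[:600])
w=get_image("wrist")
for uv in [(224,80),(376,60)]: print(ray(w,uv,40).round(1))
for z in (20,40,60):print(z,ray(w,(334,147),z).round(0),ray(w,(350,100),z).round(0),ray(w,(365,75),z).round(0))
E
```

```text
[ 552.  -253.5   40. ]
[ 570.9 -367.8   40. ]
20 [ 505. -343.   20.] [ 543. -354.   20.] [ 563. -364.   20.]
40 [ 505. -341.   40.] [ 541. -351.   40.] [ 560. -361.   40.]
60 [ 506. -339.   60.] [ 540. -348.   60.] [ 557. -357.   60.]
```

View pics/w16z.png

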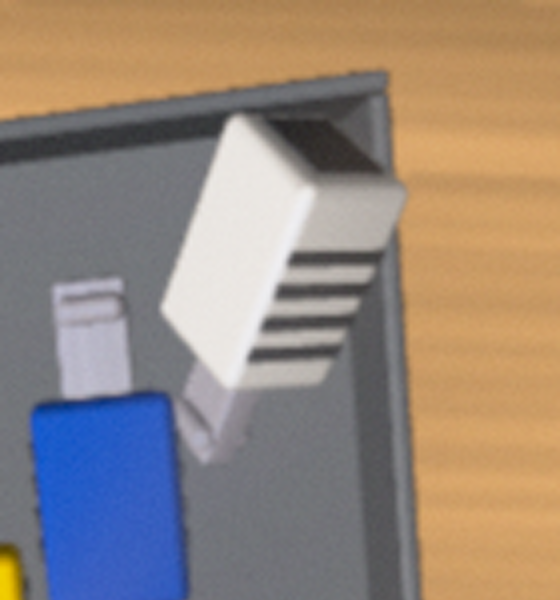

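```bash
python3 - <<'E'
from h import *
goal(541,-351,85,-.33)
E
```

```text
t 20.5 p [ 448.4 -307.2  173.6] x [ 0.081  0.025 -0.996] y [0.996 0.041 0.082] z [ 0.043 -0.999 -0.022] F [-0.2 -0.4 -0.6] w 46.2
turn [21.3 -2.1 -4.4] shift now [9.46 8.31 4.97] shift after turn [ 8.86 10.18  1.15]
```

```bash
python3 -m crank '[[[0,2.8,1.7],[7.1,-0.7,-1.5],5],[[0,2.8,1],[7.1,-0.7,-1.5],5],[[0,2.9,0.5],[7.1,-0.7,-1.4],5],[[0,0.5,0],[0,0,0],5],[[0,0,0],[0,0,0],5]]'
python3 - <<'E'
from h import *
goal(541,-351,44,-.33);snap("wrist","w17.png")
E
```

```text
t: 21.12
ee_pos: [534.9, -350.0, 176.8]
orientation: [1.449, 1.034, -1.449]
ft_force: [-0.4, -0.1, 0.0]
width: 50.1
t 21.12 p [ 534.9 -350.   176.8] x [-0.  0. -1.] y [ 0.946 -0.325 -0.   ] z [-0.325 -0.946 -0.   ] F [-0.4 -0.1  0. ] w 50.1
turn [-0.1 -0.   0. ] shift now [13.28  0.61 -0.1 ] shift after turn [13.28  0.61 -0.11]
```

View pics/w17.png

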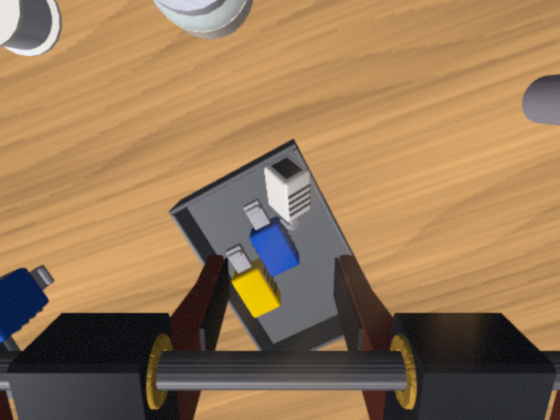

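```bash
python3 - <<'E'
from h import *
w=get_image("wrist")
for uv in [(172,211),(294,142)]: print(ray(w,uv,40).round(1))
for uv in [(288,190),(292,222),(292,170)]: print(ray(w,uv,40).round(1))
print(proj(w,[541,-351,40]))
E
```

```text
[ 556.  -260.7   40. ]
[ 576.6 -374.5   40. ]
[ 541.5 -357.6   40. ]
[ 514.3 -351.9   40. ]
[ 556.1 -365.9   40. ]
[[280.57162257 193.11869431]]
```

```bash
python3 -m crank '[[[5,0.7,0.2],[0,0,0],5.6],[[5,0,0],[0,0,0],5.6],[[2.2,0,0],[0,0,0],5.6],[[0.8,0,0],[0,0,0],5.6],[[0,0,0],[0,0,0],5.6]]'
python3 - <<'E'
from h import *
st();snap("wrist","w18.png");snap("scene","s18.png",(150,130,300,250),5)
E
```

```text
t: 21.85
ee_pos: [542.1, -354.4, 48.0]
orientation: [1.45, 1.032, -1.449]
ft_force: [-0.5, 0.7, -0.2]
width: 56.1
t 21.85 p [ 542.1 -354.4   48. ] x [ 0.001 -0.001 -1.   ] y [ 0.945 -0.327  0.001] z [-0.327 -0.945  0.   ] F [-0.5  0.7 -0.2] w 56.1
```

View pics/w18.png

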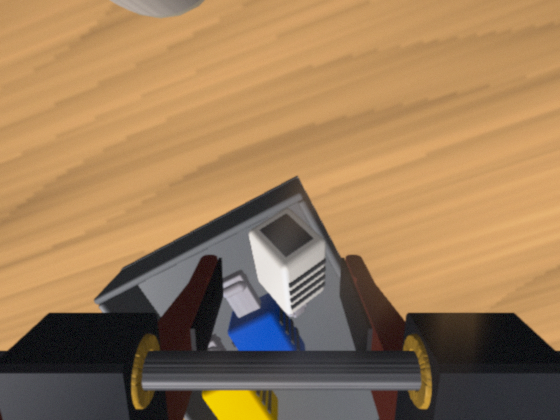

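View pics/s18.png

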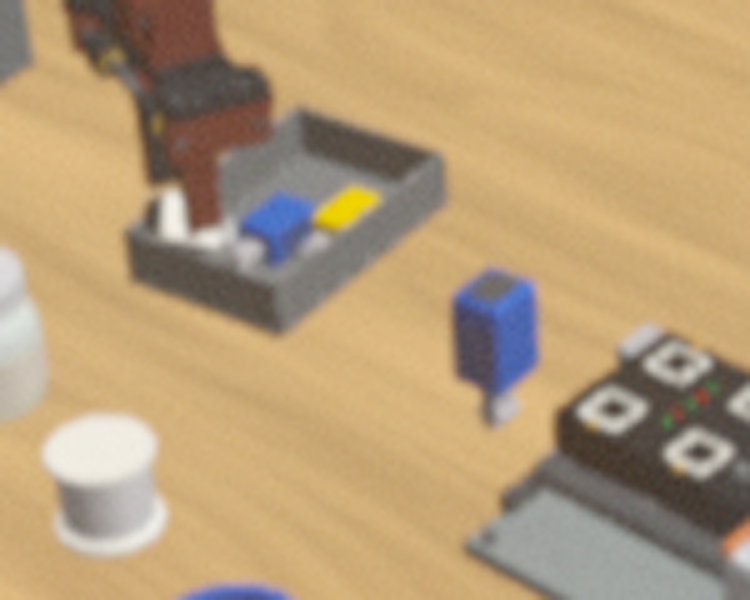

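```bash
python3 -m crank '[[[0.4,0,0],[0,0,0],2.2],[[0,0,0],[0,0,0],2.2],[[0,0,0],[0,0,0],2.2],[[0,0,0],[0,0,0],2.2]]'
python3 - <<'E'
from h import *
st();snap("wrist","w19.png")
E
```

```text
t: 22.45
ee_pos: [541.4, -354.1, 44.0]
orientation: [1.45, 1.033, -1.45]
ft_force: [-5.2, 0.0, 10.4]
width: 23.0
t 22.45 p [ 541.4 -354.1   44. ] x [-0.  0. -1.] y [ 0.945 -0.327 -0.   ] z [-0.327 -0.945 -0.   ] F [-5.2  0.  10.4] w 23.0
```

View pics/w19.png

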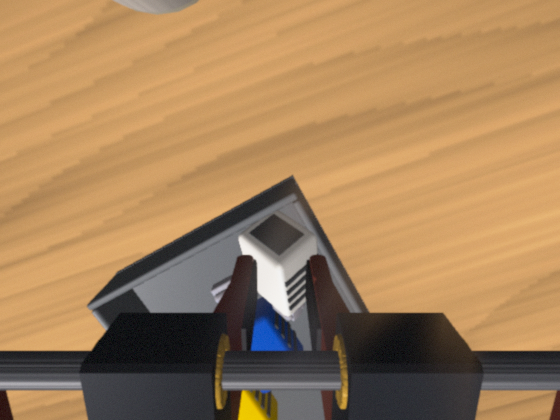

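```bash
python3 -m crank '[[[0,0,0],[0,0,0],5.6],[[0,0,0],[0,0,0],5.6],[[-4,0,0],[0,0,0],5.6],[[-5,0,0],[0,0,0],5.6],[[-4,0,0],[0,0,0],5.6]]'
python3 - <<'E'
from h import *
st();snap("wrist","w20.png",(160,120,380,360),2.5)
E
```

```text
t: 23.12
ee_pos: [541.9, -353.8, 174.7]
orientation: [1.451, 1.033, -1.449]
ft_force: [0.6, -1.3, 0.4]
width: 56.0
t 23.12 p [ 541.9 -353.8  174.7] x [ 0.001  0.    -1.   ] y [ 0.945 -0.327  0.001] z [-0.327 -0.945 -0.   ] F [ 0.6 -1.3  0.4] w 56.0
```

View pics/w20.png

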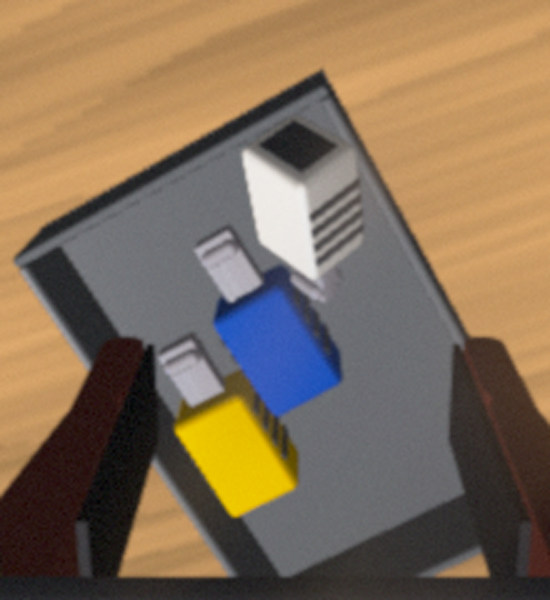

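```bash
python3 - <<'E'
from h import *
goal(458.1,117,180)
E
```

```text
t 23.18 p [ 544.3 -355.4  180.2] x [ 0.007 -0.004 -1.   ] y [ 0.945 -0.327  0.008] z [-0.327 -0.945  0.002] F [ 1.6 -1.3  3. ] w 56.1
turn [-19.7   0.2  -0.4] shift now [ -0.24 -23.58 -41.83] shift after turn [ 2.000e-02 -8.100e+00 -4.734e+01]
```

```bash
python3 -m crank '[[[0,0,0],[-9.8,0,0],4.2],[[0,0,0],[-9.9,0,-0.4],4.2],[[0,-1,-5.8],[0,0,0],4.2],[[0,-1,-5.8],[0,0,0],4.2],[[0,-1,-5.8],[0,0,0],4.2]]'
python3 -m crank '[[[0,-1,-5.8],[0,0,0],4.2],[[0,-1,-5.8],[0,0,0],4.2],[[0,-1,-5.8],[0,0,0],4.2],[[0,-1,-5.8],[0,0,0],4.2],[[0,-1,-5.8],[0,0,0],4.2]]'
python3 - <<'E'
from h import *
goal(458.1,117,100);snap("wrist","w21.png")
E
```

```text
t: 23.8
ee_pos: [509.1, -178.5, 173.0]
orientation: [1.199, 1.22, -1.206]
ft_force: [0.8, 0.3, 0.8]
width: 41.9
t: 24.42
ee_pos: [456.0, 111.1, 173.8]
orientation: [1.199, 1.22, -1.206]
ft_force: [0.3, -0.6, 0.8]
width: 42.3
t 24.43 p [456.  111.1 173.8] x [-0.007  0.001 -1.   ] y [ 1.     0.011 -0.007] z [ 0.011 -1.    -0.001] F [ 0.3 -0.6  0.8] w 42.3
turn [-0.  -0.1  0.4] shift now [ 7.38  0.27 -0.58] shift after turn [ 7.38  0.22 -0.59]
```

View pics/w21.png

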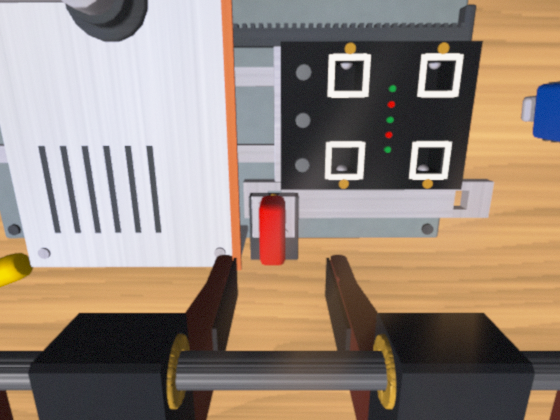

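```bash
python3 - <<'E'
from h import *
w=get_image("wrist")
print(proj(w,[458.1,117,126]),proj(w,[438.1,117,126]),proj(w,[478.1,117,126]),ray(w,(272,230),126))
for uv,z in [((235,5),90),((237,266),90)]: print(ray(w,uv,z))
goal(458.1,116.5,100)
E
python3 -m crank '[[[0,0.2,-0.55],[0,0,0.4],4.2],[[3,0,0],[0,0,0],4.2],[[0,0,0],[0,0,0],4.2]]'
python3 - <<'E'
from h import *
goal(458.1,116.5,100);snap("wrist","w22.png")
E
```

```text
[[281.13099177 233.90069464]] [[280.69071771 264.63878148]] [[281.59553947 201.46792465]] [460.48567097 122.44374197 126.        ]
[586.6133192  145.73004998  90.        ]
[419.72289296 148.19359208  90.        ]
t 24.52 p [455.3 113.6 173.8] x [-0.007  0.002 -1.   ] y [ 1.     0.017 -0.007] z [ 0.017 -1.    -0.002] F [ 0.4  0.3 -1.5] w 41.8
turn [ 0.3 -0.1  0.4] shift now [ 7.38  0.34 -0.28] shift after turn [ 7.38  0.28 -0.29]
t: 24.9
ee_pos: [457.4, 113.3, 142.5]
orientation: [1.201, 1.216, -1.205]
ft_force: [0.1, -0.5, -0.0]
width: 42.2
t 24.9 p [457.4 113.3 142.5] x [-0.004 -0.    -1.   ] y [ 1.     0.009 -0.004] z [ 0.009 -1.     0.   ] F [ 0.1 -0.5 -0. ] w 42.2
turn [-0.1  0.   0.2] shift now [ 4.25  0.09 -0.32] shift after turn [ 4.25  0.08 -0.32]
```

View pics/w22.png

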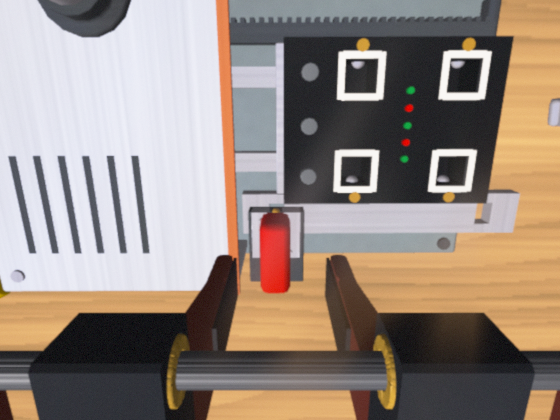

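```bash
python3 - <<'E'
from h import *
w=get_image("wrist");o,r=st()
print(ray(w,(275,255),126), ray(w,(275,291),120), proj(w,[458.1,117,126]),proj(w,o["ee_pos"]-[0,0,16]))
E
```

```text
t 25.0 p [458.8 113.7 144.1] x [-0.  0. -1.] y [ 1.     0.009 -0.   ] z [ 0.009 -1.    -0.   ] F [ 0.4 -0.6  0.2] w 42.0
[461.41603515 117.35527565 126.        ] [437.32608366 117.34347816 120.        ] [[275.6561342  260.89412313]] [[281.97784186 261.38354373]]
```

```bash
python3 -m crank '[[[2,0.05,-0.35],[0,0,0],3.6],[[2.1,0,0],[0,0,0],3.6],[[0,0,0],[0,0,0],3.6]]'
python3 - <<'E'
from h import *
st();snap("scene","s23.png",(250,160,400,280),5)
E
```

```text
t: 25.38
ee_pos: [458.8, 117.6, 102.8]
orientation: [1.202, 1.215, -1.203]
ft_force: [-0.5, 0.3, -0.5]
width: 35.6
t 25.38 p [458.8 117.6 102.8] x [-0.001  0.    -1.   ] y [ 1.     0.01  -0.001] z [ 0.01 -1.   -0.  ] F [-0.5  0.3 -0.5] w 35.6
```

View pics/s23.png

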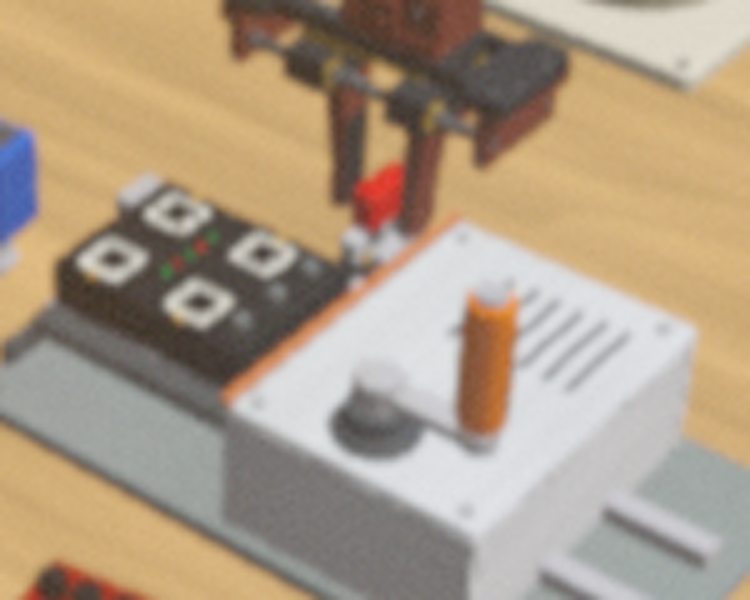

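Straddling the T-grip. Close, then lift ~16 mm.

```bash
python3 -m crank '[[[0,0,0],[0,0,0],0.5],[[0,0,0],[0,0,0],0.5],[[0,0,0],[0,0,0],0.5],[[0,0,0],[0,0,0],0.5]]'
python3 -m crank '[[[-0.5,0,0],[0,0,0],0.5],[[-0.5,0,0],[0,0,0],0.5],[[-0.6,0,0],[0,0,0],0.5],[[0,0,0],[0,0,0],0.5]]'
```

```text
t: 25.92
ee_pos: [459.6, 117.5, 103.8]
orientation: [1.201, 1.213, -1.2]
ft_force: [-0.2, -7.1, 5.3]
width: 15.9
t: 26.42
ee_pos: [459.3, 117.4, 119.0]
orientation: [1.201, 1.213, -1.2]
ft_force: [3.1, -5.5, -9.0]
width: 15.6
```

```bash
python3 -m crank '[[[0,0,0.05],[-10,0,0],0.5],[[0,0,0],[-10,0,0],0.5],[[0,0,0],[-10,0,0],0.5],[[0,0,0],[-10,0,0],0.5]]'
python3 -m crank '[[[0,0,0],[-10,0,0],0.5],[[0,0,0],[-10,0,0],0.5],[[0,0,0],[-10,0,0],0.5],[[0,0,0],[0,0,0],0.5]]'
python3 - <<'E'
from h import *
o,r=st();print(np.degrees(np.arctan2(r[1,1],r[0,1])),o["moment"],snap("wrist","w24.png") and 1)
E
```

```text
t: 26.92
ee_pos: [458.9, 117.9, 118.7]
orientation: [0.67, 1.466, -0.668]
ft_force: [0.8, 2.4, -8.7]
width: 15.7
t: 27.42
ee_pos: [458.4, 118.0, 118.5]
orientation: [0.269, 1.555, -0.267]
ft_force: [0.5, 3.7, -9.0]
width: 15.6
t 27.43 p [458.4 118.  118.5] x [-0.001  0.001 -1.   ] y [0.335 0.942 0.001] z [ 0.942 -0.335 -0.001] F [ 0.5  3.7 -9. ] w 15.6
70.45437939795345 [ 0.70544041  0.05953932 -0.4766386 ] 1
```

View pics/w24.png

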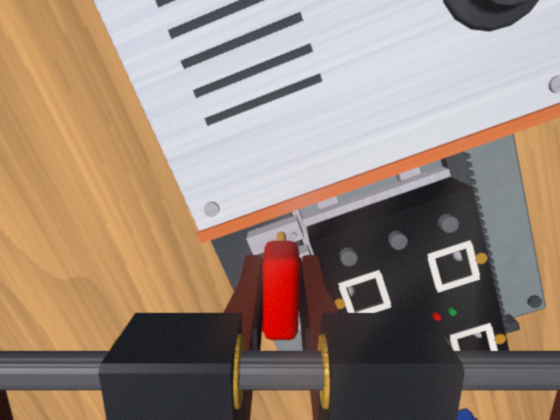

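```bash
python3 -m crank '[[[0.2,0,0],[0,0,0],0.5],[[0.2,0,0],[0,0,0],0.5],[[0.1,0,0],[0,0,0],0.5],[[0,0,0],[0,0,0],0.5]]'
```

```text
t: 27.98
ee_pos: [458.6, 117.9, 115.0]
orientation: [0.268, 1.555, -0.266]
ft_force: [-7.0, 3.9, 10.1]
width: 16.5
```

```bash
python3 -m crank '[[[-0.1,0,0],[0,0,0],0.5],[[0,0,0],[0,0,0],3.6],[[0,0,0],[0,0,0],3.6],[[-3,0,0],[0,0,0],3.6],[[-5,0,0],[0,0,0],4.6]]'
python3 - <<'E'
from h import *
goal(593,272,230);snap("wrist","w25.png");snap("scene","s25.png",(250,160,400,280),5)
E
```

```text
t: 28.6
ee_pos: [458.2, 117.1, 194.8]
orientation: [0.265, 1.557, -0.266]
ft_force: [1.2, 0.8, 0.5]
width: 43.0
t 28.6 p [458.2 117.1 194.8] x [-0.003 -0.001 -1.   ] y [ 0.332  0.943 -0.002] z [ 0.943 -0.332 -0.002] F [1.2 0.8 0.5] w 43.0
turn [70.  -0.1  0.2] shift now [-3.56 19.08  7.57] shift after turn [ -3.52  13.65 -15.34]
```

View pics/w25.png

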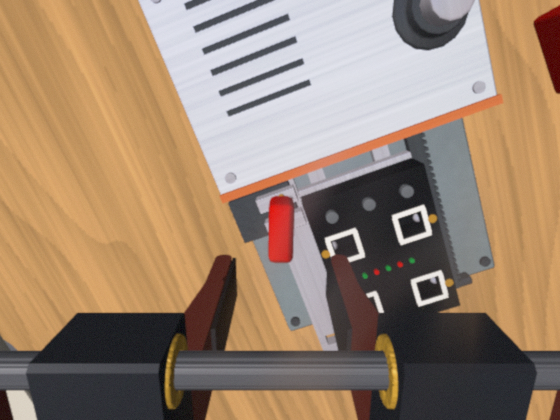

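View pics/s25.png

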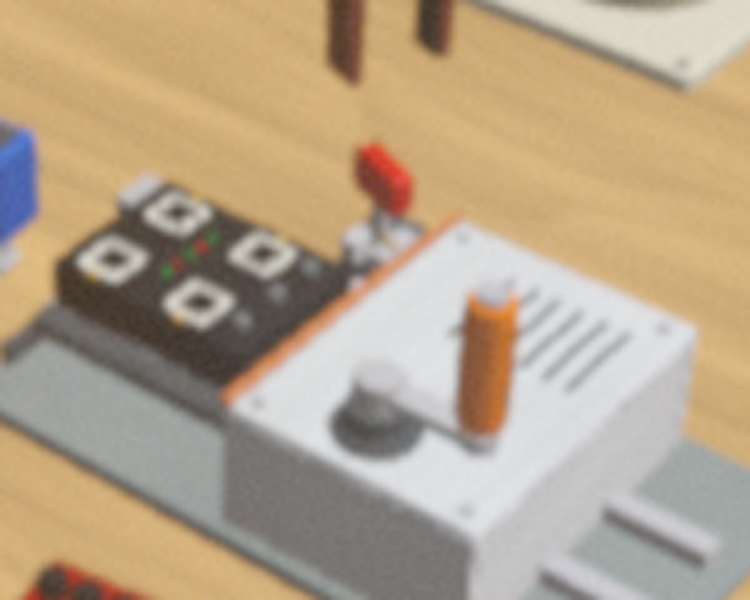

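```bash
python3 -m crank '[[[-3.6,0,0],[0,0,0],5],[[0,4.7,1.9],[0,0,0],5],[[0,4.7,1.9],[0,0,0],5],[[0,4.7,1.9],[0,0,0],5],[[0,0,0],[0,0,0],5]]'
python3 - <<'E'
from h import *
st();snap("wrist","w26.png")
E
```

```text
t: 29.32
ee_pos: [561.3, 233.6, 230.0]
orientation: [0.265, 1.554, -0.263]
ft_force: [0.4, -0.5, -0.3]
width: 50.1
t 29.32 p [561.3 233.6 230. ] x [ 0.001  0.001 -1.   ] y [0.33  0.944 0.001] z [ 0.944 -0.33   0.001] F [ 0.4 -0.5 -0.3] w 50.1
```

View pics/w26.png

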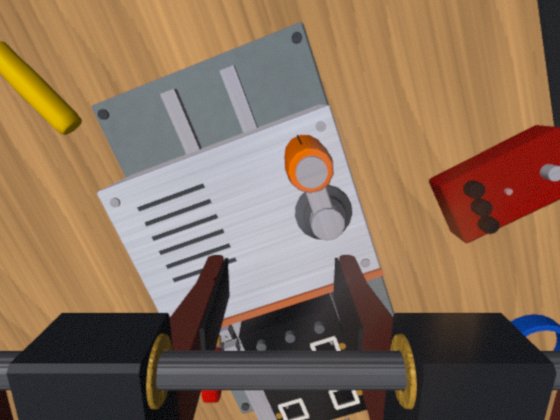

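```bash
python3 - <<'E'
from h import *
w=get_image("wrist")
L=[(102,125,90),(-102,125,90),(102,-25,90),(110,200,12),(-110,200,12)];U=[(331,106),(99,192),(382,272),(303,24),(94,107)]
r=least_squares(lambda p:(proj(w,pl(p,L))-U).ravel(),[523,168,.01]);print(r.x,r.fun.round(1))
print("hub",ray(w,(328,222),126),"top",ray(w,(312,172),200),ray(w,(312,172),203))
for p in (r.x,(523,168,.0105)):print(pl(p,(70,45,126)),pl(p,(70,103,200)),proj(w,pl(p,(70,103,200))))
goal(592,272,157,yaw=1.23)
E
```

```text
[5.20874349e+02 1.64479440e+02 9.17667431e-03] [ 1.4  0.8 -1.9  1.8  1.5  0.8  1.9 -2.2 -3.2 -0.3]
hub [590.22180434 214.65735471 126.        ] top [589.3425928  269.69503925 200.        ] [589.29305948 270.31122767 203.        ]
[[590.45845732 210.11990384 126.        ]] [[589.92621768 268.11746173 200.        ]] [[314.00960434 174.47400116]]
[[592.52364997 213.73250589 126.        ]] [[591.91466116 271.72930867 200.        ]] [[315.53924446 166.67882505]]
t 29.43 p [558.9 231.3 229.9] x [-0.001 -0.001 -1.   ] y [ 0.331  0.944 -0.001] z [ 0.944 -0.331 -0.001] F [-0.1 -0.1 -0.9] w 50.1
turn [ 0.2 -0.1  0.1] shift now [7.28 4.94 1.78] shift after turn [7.29 4.94 1.76]
```

```bash
python3 -m crank '[[[0,4.55,1.6],[0,0,0],5],[[0,0,0],[0,0,0],5],[[0,0,0],[0,0,0],5]]'
python3 - <<'E'
from h import *
w=snap("wrist","w27.png");st()
print(proj(w,[590.5,270,200]))
E
```

```text
t: 29.8
ee_pos: [588.6, 268.1, 230.6]
orientation: [0.265, 1.555, -0.266]
ft_force: [0.1, -0.5, -0.1]
width: 50.1
t 29.85 p [588.6 268.  230.8] x [-0.001 -0.    -1.   ] y [ 0.332  0.943 -0.001] z [ 0.943 -0.332 -0.001] F [-0.1 -1.  -0.3] w 49.9
[[283.8799191  248.19506813]]
```

View pics/w27.png

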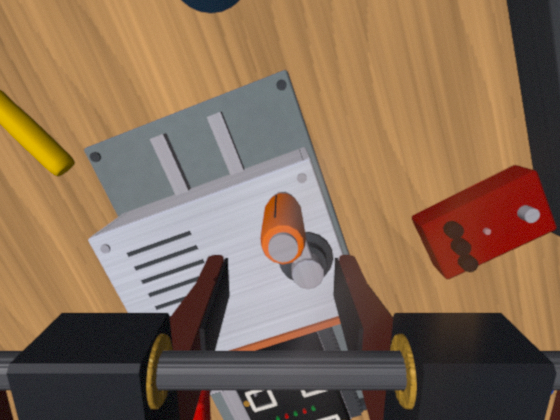

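```bash
python3 - <<'E'
from h import *
w=get_image("wrist");o,r=st()
p=ray(w,(283,248),200);print(p, r.T@(p-o["ee_pos"]), proj(w,o["ee_pos"]-[0,0,30.7]))
E
```

```text
t 29.9 p [588.8 268.1 231. ] x [-0.001 -0.    -1.   ] y [ 0.332  0.943 -0.   ] z [ 0.943 -0.332 -0.001] F [-0.4  0.4  0.2] w 50.1
[590.06334408 270.13602409 200.        ] [30.95707188  2.39661239  0.54075678] [[282.05191538 252.18360359]]
```

```bash
python3 -m crank '[[[3.7,0.2,0.05],[0,0,0],5],[[3.6,0,0],[0,0,0],5],[[0,0,0],[0,0,0],2],[[0,0,0],[0,0,0],2],[[0,0,0],[0,0,0],2]]'
python3 - <<'E'
from h import *
o,r=st()
print(o["qpos"].round(2),o["moment"])
E
```

```text
t: 30.52
ee_pos: [591.8, 271.4, 160.0]
orientation: [0.267, 1.552, -0.264]
ft_force: [0.1, -1.0, 1.1]
width: 25.6
t 30.52 p [591.8 271.4 160. ] x [ 0.003  0.002 -1.   ] y [0.332 0.943 0.003] z [ 0.943 -0.332  0.002] F [ 0.1 -1.   1.1] w 25.6
[0.41 0.53 1.61 0.   0.99 0.75] [-0.17848758  0.14182703 -0.05536999]
```

```bash
cat >> h.py <<'E'
AX=np.array([591.6,213.0])
def rows(f0=-.01,n=15,step=24,yv=(.332,.943)):
    y=np.array(yv)/np.hypot(*yv); z=np.array([y[1],-y[0]]); acc=np.zeros(2)
    f=f0+np.radians(step)*np.arange(n+1); P=5.8*np.c_[np.sin(f),np.cos(f)]
    Q=np.c_[P@y,P@z]; Q=(Q-Q[0]).round(2); D=np.diff(Q,axis=0).round(2)
    for i in range(0,n,5): print("["+",".join(f"[[0,{a:g},{b:g}],[0,0,0],2]" for a,b in D[i:i+5])+"]")
def where():
    o,r=st(); d=o["ee_pos"][:2]-AX; print("r",np.hypot(*d).round(1),"phi",np.degrees(np.arctan2(d[0],d[1])).round(1))
E
python3 - <<'E'
from h import *
where();rows()
E
```

```text
t 30.52 p [591.8 271.4 160. ] x [ 0.003  0.002 -1.   ] y [0.332 0.943 0.003] z [ 0.943 -0.332  0.002] F [ 0.1 -1.   1.1] w 25.6
r 58.4 phi 0.2
[[[0,0.33,2.39],[0,0,0],2],[[0,-0.66,2.32],[0,0,0],2],[[0,-1.55,1.84],[0,0,0],2],[[0,-2.17,1.06],[0,0,0],2],[[0,-2.41,0.08],[0,0,0],2]]
[[[0,-2.24,-0.9],[0,0,0],2],[[0,-1.67,-1.74],[0,0,0],2],[[0,-0.83,-2.27],[0,0,0],2],[[0,0.17,-2.4],[0,0,0],2],[[0,1.14,-2.13],[0,0,0],2]]
[[[0,1.9,-1.48],[0,0,0],2],[[0,2.34,-0.59],[0,0,0],2],[[0,2.37,0.42],[0,0,0],2],[[0,2,1.35],[0,0,0],2],[[0,1.28,2.05],[0,0,0],2]]
```

```bash
python3 -m crank '[[[0,0.33,2.39],[0,0,0],2],[[0,-0.66,2.32],[0,0,0],2],[[0,-1.55,1.84],[0,0,0],2],[[0,-2.17,1.06],[0,0,0],2],[[0,-2.41,0.08],[0,0,0],2]]'
python3 - <<'E'
from h import *
where()
E
```

```text
t: 31.15
ee_pos: [642.3, 184.5, 159.9]
orientation: [0.269, 1.554, -0.264]
ft_force: [-12.8, 9.4, 12.9]
width: 25.6
t 31.15 p [642.3 184.5 159.9] x [ 0.     0.003 -1.   ] y [0.333 0.943 0.003] z [ 0.943 -0.333 -0.001] F [-12.8   9.4  12.9] w 25.6
r 58.2 phi 119.3
```

```bash
python3 -m crank '[[[0,-2.22,-1],[0,0,0],2],[[0,-1.67,-1.74],[0,0,0],2],[[0,-0.83,-2.27],[0,0,0],2],[[0,0.17,-2.4],[0,0,0],2],[[0,1.14,-2.13],[0,0,0],2]]'
python3 - <<'E'
from h import *
where()
E
python3 -m crank '[[[0,1.9,-1.48],[0,0,0],2],[[0,2.34,-0.59],[0,0,0],2],[[0,2.37,0.42],[0,0,0],2],[[0,2,1.35],[0,0,0],2],[[0,1.28,2.05],[0,0,0],2]]'
python3 - <<'E'
from h import *
where();snap("top","t30.png",(180,150,460,290),2.8)
E
```

```text
t: 31.78
ee_pos: [541.8, 183.1, 160.0]
orientation: [0.267, 1.551, -0.265]
ft_force: [5.5, 0.0, 1.4]
width: 25.8
t 31.77 p [541.8 183.1 160. ] x [ 0.004  0.001 -1.   ] y [0.333 0.943 0.002] z [ 0.943 -0.333  0.003] F [5.5 0.  1.4] w 25.8
r 58.1 phi -121.0
t: 32.4
ee_pos: [591.6, 271.8, 159.9]
orientation: [0.266, 1.552, -0.264]
ft_force: [-1.7, -11.3, 9.2]
width: 25.7
t 32.4 p [591.6 271.8 159.9] x [ 0.002  0.001 -1.   ] y [0.331 0.944 0.002] z [ 0.944 -0.331  0.002] F [ -1.7 -11.3   9.2] w 25.7
r 58.8 phi 0.0
```

View pics/t30.png

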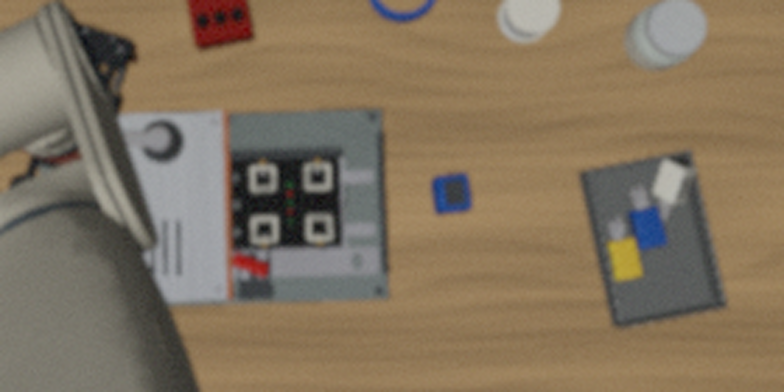

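```bash
python3 -m crank '[[[0,0.27,2.39],[0,0,0],2],[[0,-0.66,2.3],[0,0,0],2],[[0,-1.55,1.82],[0,0,0],2],[[0,-2.17,1.06],[0,0,0],2],[[0,-2.39,0.06],[0,0,0],2]]'
python3 -m crank '[[[0,-2.22,-0.92],[0,0,0],2],[[0,-1.67,-1.74],[0,0,0],2],[[0,-0.83,-2.27],[0,0,0],2],[[0,0.17,-2.4],[0,0,0],2],[[0,1.14,-2.13],[0,0,0],2]]'
python3 -m crank '[[[0,1.9,-1.48],[0,0,0],2],[[0,2.34,-0.59],[0,0,0],2],[[0,2.37,0.42],[0,0,0],2],[[0,2,1.35],[0,0,0],2],[[0,1.28,2.05],[0,0,0],2]]'
python3 - <<'E'
from h import *
where()
E
```

```text
t: 33.08
ee_pos: [642.1, 184.3, 159.9]
orientation: [0.269, 1.552, -0.264]
ft_force: [-8.6, 5.6, 11.6]
width: 25.4
t: 33.7
ee_pos: [541.6, 183.4, 160.0]
orientation: [0.268, 1.549, -0.265]
ft_force: [7.2, 2.5, 0.5]
width: 25.7
t: 34.33
ee_pos: [590.9, 271.7, 159.9]
orientation: [0.266, 1.552, -0.264]
ft_force: [-1.5, -9.1, 10.4]
width: 25.6
t 34.33 p [590.9 271.7 159.9] x [ 0.003  0.001 -1.   ] y [0.331 0.944 0.002] z [ 0.944 -0.331  0.002] F [-1.5 -9.1 10.4] w 25.6
r 58.7 phi -0.7
```

Two turns done with low forces; third.

```bash
python3 -m crank '[[[0,0.27,2.39],[0,0,0],2],[[0,-0.66,2.3],[0,0,0],2],[[0,-1.55,1.82],[0,0,0],2],[[0,-2.17,1.06],[0,0,0],2],[[0,-2.39,0.06],[0,0,0],2]]'
python3 -m crank '[[[0,-2.22,-0.92],[0,0,0],2],[[0,-1.67,-1.74],[0,0,0],2],[[0,-0.83,-2.27],[0,0,0],2],[[0,0.17,-2.4],[0,0,0],2],[[0,1.14,-2.13],[0,0,0],2]]'
python3 -m crank '[[[0,1.9,-1.48],[0,0,0],2],[[0,2.34,-0.59],[0,0,0],2],[[0,2.37,0.42],[0,0,0],2],[[0,2,1.35],[0,0,0],2],[[0,1.28,2.05],[0,0,0],2]]'
python3 - <<'E'
from h import *
where();snap("top","t31.png",(180,150,460,290),2.8)
E
```

```text
t: 34.95
ee_pos: [641.9, 184.0, 159.9]
orientation: [0.268, 1.551, -0.264]
ft_force: [-5.5, 6.3, 12.0]
width: 25.3
t: 35.58
ee_pos: [541.2, 183.7, 160.0]
orientation: [0.269, 1.548, -0.264]
ft_force: [10.8, 4.1, -0.5]
width: 25.9
t: 36.2
ee_pos: [590.1, 271.7, 159.9]
orientation: [0.266, 1.552, -0.264]
ft_force: [-1.7, -10.2, 10.8]
width: 25.7
t 36.2 p [590.1 271.7 159.9] x [ 0.002  0.001 -1.   ] y [0.331 0.944 0.002] z [ 0.944 -0.331  0.002] F [ -1.7 -10.2  10.8] w 25.7
r 58.7 phi -1.5
```

View pics/t31.png

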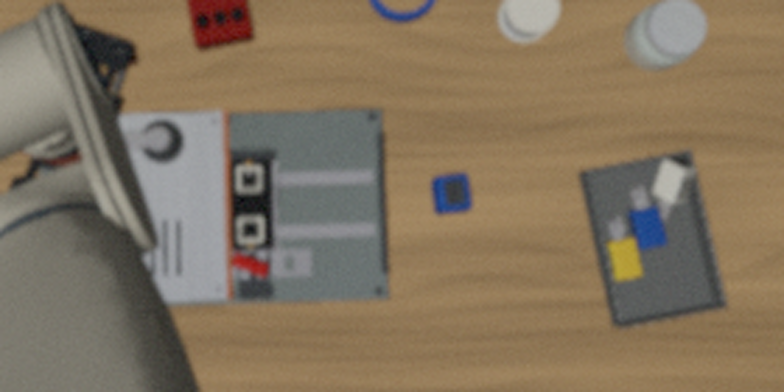

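```bash
python3 -m crank '[[[0,0.27,2.49],[0,0,0],2],[[0,-0.66,2.3],[0,0,0],2],[[0,-1.55,1.82],[0,0,0],2],[[0,-2.17,1.06],[0,0,0],2],[[0,-2.39,0.06],[0,0,0],2]]'
python3 -m crank '[[[0,-2.22,-0.92],[0,0,0],2],[[0,-1.67,-1.74],[0,0,0],2],[[0,-0.83,-2.27],[0,0,0],2],[[0,0.17,-2.4],[0,0,0],2],[[0,1.14,-2.13],[0,0,0],2]]'
python3 -m crank '[[[0,1.9,-1.48],[0,0,0],2],[[0,2.34,-0.59],[0,0,0],2],[[0,2.37,0.42],[0,0,0],2],[[0,2,1.35],[0,0,0],2],[[0,1.28,2.05],[0,0,0],2]]'
python3 -m crank '[[[0,0.05,0.2],[0,0,0],2],[[0,0,0.2],[0,0,0],2],[[0,0,0],[0,0,0],2]]'
python3 - <<'E'
from h import *
where()
E
```

```text
t: 36.88
ee_pos: [641.7, 183.8, 159.9]
orientation: [0.268, 1.551, -0.264]
ft_force: [-6.8, 7.0, 12.3]
width: 25.6
t: 37.5
ee_pos: [541.3, 183.5, 160.0]
orientation: [0.269, 1.548, -0.264]
ft_force: [10.1, 4.1, -1.1]
width: 25.9
t: 38.12
ee_pos: [590.1, 271.7, 159.9]
orientation: [0.266, 1.552, -0.264]
ft_force: [-1.2, -7.6, 10.1]
width: 25.2
t: 38.5
ee_pos: [593.7, 271.2, 159.9]
orientation: [0.269, 1.552, -0.263]
ft_force: [-3.1, 4.4, 8.3]
width: 25.4
t 38.5 p [593.7 271.2 159.9] x [ 0.003  0.003 -1.   ] y [0.333 0.943 0.004] z [ 0.943 -0.333  0.001] F [-3.1  4.4  8.3] w 25.4
r 58.2 phi 2.1
```

```bash
python3 -m crank '[[[0,0.05,0.2],[0,0,0],2],[[0,0.05,0.2],[0,0,0],2],[[0,0,0],[0,0,0],2]]'
python3 - <<'E'
from h import *
where()
E
```

```text
t: 38.88
ee_pos: [594.1, 271.1, 159.8]
orientation: [0.268, 1.559, -0.265]
ft_force: [-16.4, 6.7, 17.3]
width: 25.6
t 38.88 p [594.1 271.1 159.8] x [-0.005  0.003 -1.   ] y [0.333 0.943 0.001] z [ 0.943 -0.333 -0.005] F [-16.4   6.7  17.3] w 25.6
r 58.2 phi 2.5
```

```bash
python3 -m crank '[[[0,-0.1,-0.3],[0,0,0],2],[[0,0,0],[0,0,0],5],[[0,0,0],[0,0,0],5],[[-4,0,0],[0,0,0],5],[[-4,0,0],[0,0,0],5]]'
python3 - <<'E'
from h import *
goal(459,117.3,180,yaw=1.21);snap("top","t32.png",(180,150,460,290),2.8)
E
```

```text
t: 39.5
ee_pos: [593.3, 269.3, 238.0]
orientation: [0.265, 1.556, -0.267]
ft_force: [-0.5, 0.6, -0.6]
width: 49.6
t 39.5 p [593.3 269.3 238. ] x [-0.002 -0.001 -1.   ] y [ 0.332  0.943 -0.001] z [ 0.943 -0.332 -0.001] F [-0.5  0.6 -0.6] w 49.6
turn [ 1.3 -0.1  0.1] shift now [  5.83 -18.79  -7.6 ] shift after turn [  5.8  -18.96  -7.19]
```

View pics/t32.png

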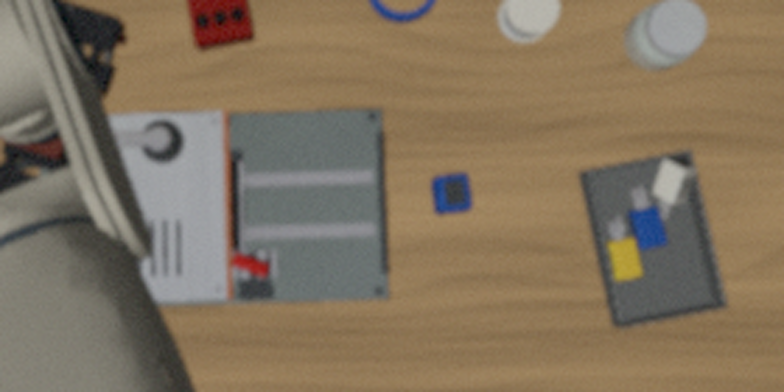

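```bash
python3 -m crank '[[[0,-4.7,-1.85],[0.5,0,0],3.6],[[0,-4.7,-1.85],[0.5,0,0],3.6],[[2,-4.7,-1.85],[0,0,0],3.6],[[3.6,-4.7,-1.9],[0,0,0],3.6],[[0,0,0],[0,0,0],3.6]]'
python3 - <<'E'
from h import *
goal(459,117.5,115,yaw=1.21);w=snap("wrist","w33.png");print(proj(w,[459,117.3,137.5]))
E
```

```text
t: 40.17
ee_pos: [454.2, 116.2, 179.2]
orientation: [0.279, 1.56, -0.284]
ft_force: [0.8, 0.0, 0.2]
width: 36.0
t 40.17 p [454.2 116.2 179.2] x [-0.007 -0.002 -1.   ] y [ 0.35   0.937 -0.004] z [ 0.937 -0.35  -0.006] F [0.8 0.  0.2] w 36.0
turn [ 0.2 -0.4  0.2] shift now [6.42 0.32 0.45] shift after turn [6.42 0.29 0.4 ]
[[289.39444634 240.28487008]]
```

View pics/w33.png

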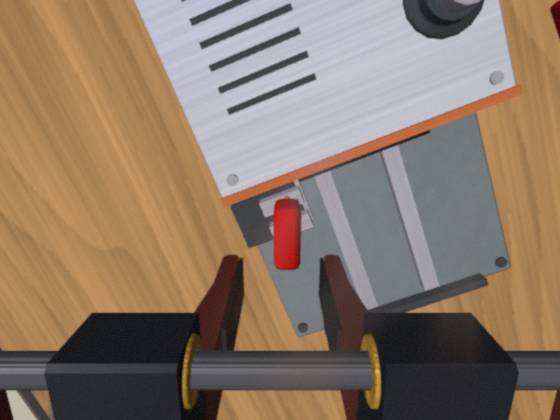

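```bash
python3 -m crank '[[[0,0.3,0.35],[0,-0.4,0.2],3.6],[[3,0,0],[0,0,0],3.6],[[3.4,0,0],[0,0,0],3.6],[[0,0,0],[0,0,0],3.6]]'
python3 - <<'E'
from h import *
goal(459,117.5,115,yaw=1.21);w=snap("wrist","w34.png")
E
```

```text
t: 40.72
ee_pos: [464.1, 121.4, 116.8]
orientation: [0.28, 1.547, -0.277]
ft_force: [0.5, 0.1, 0.6]
width: 36.0
t 40.73 p [464.1 121.4 116.8] x [ 0.006  0.001 -1.   ] y [0.347 0.938 0.003] z [ 0.938 -0.347  0.005] F [0.5 0.1 0.6] w 36.0
turn [ 0.4  0.3 -0.2] shift now [ 0.18 -0.54 -0.34] shift after turn [ 0.18 -0.54 -0.34]
```

View pics/w34.png

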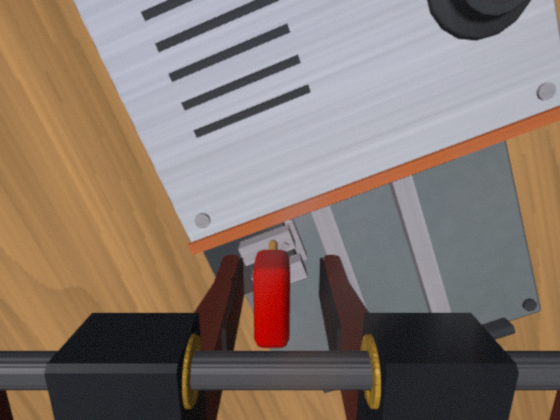

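```bash
python3 -m crank '[[[0.1,-0.5,-0.35],[0,0,0],3.6],[[0,0,0],[0,0,0],3.6]]'
python3 - <<'E'
from h import *
goal(459,117.5,115,yaw=1.21)
E
```

```text
t: 41.02
ee_pos: [459.3, 117.4, 118.0]
orientation: [0.281, 1.544, -0.276]
ft_force: [0.8, 0.0, 0.1]
width: 35.9
t 41.02 p [459.3 117.4 118. ] x [ 0.01   0.002 -1.   ] y [0.348 0.937 0.005] z [ 0.937 -0.348  0.008] F [0.8 0.  0.1] w 35.9
turn [ 0.3  0.5 -0.3] shift now [ 0.3   0.   -0.03] shift after turn [ 0.3   0.   -0.03]
```

```bash
python3 -m crank '[[[0.2,0,0],[0,0.5,-0.3],3.6],[[0,0,0],[0,0,0],0.5],[[0,0,0],[0,0,0],0.5],[[0,0,0],[0,0,0],0.5],[[0,0,0],[0,0,0],0.5]]'
python3 -m crank '[[[-0.2,0,0],[0,0,0],0.5],[[-0.25,0,0],[0,0,0],0.5],[[0,0,0],[0,0,0],0.5]]'
```

```text
t: 41.65
ee_pos: [458.7, 117.6, 115.0]
orientation: [0.279, 1.555, -0.28]
ft_force: [-3.0, 3.5, 2.4]
width: 15.8
t: 42.02
ee_pos: [458.4, 117.4, 119.1]
orientation: [0.279, 1.556, -0.28]
ft_force: [-0.5, 4.1, -9.8]
width: 15.8
```

Lifted about 4 mm. Turn back clockwise ~69°.

```bash
python3 -m crank '[[[0,0,0],[10,0,0],0.5],[[0,0,0],[10,0,0],0.5],[[0,0,0],[10,0,0],0.5],[[0,0,0],[10,0,0],0.5]]'
python3 -m crank '[[[0,0,0],[10,0,0],0.5],[[0,0,0],[10,0,0],0.5],[[0,0,0],[9,0,0],0.5],[[0,0,0],[0,0,0],0.5]]'
python3 - <<'E'
from h import *
o,r=st();print(np.degrees(np.arctan2(r[1,1],r[0,1])),o["moment"])
E
```

```text
t: 42.52
ee_pos: [458.9, 117.1, 119.2]
orientation: [0.823, 1.41, -0.826]
ft_force: [1.3, 1.7, -8.7]
width: 15.9
t: 43.02
ee_pos: [459.0, 116.8, 119.2]
orientation: [1.198, 1.216, -1.202]
ft_force: [1.9, -1.6, -9.6]
width: 15.3
t 43.02 p [459.  116.8 119.2] x [-0.002 -0.001 -1.   ] y [ 1.     0.013 -0.002] z [ 0.013 -1.     0.001] F [ 1.9 -1.6 -9.6] w 15.3
0.7539205742682484 [-0.39686569 -0.03601221 -0.00167759]
```

Yaw is back to 0 (0.75° vs. fixture 0.6°). Lower 15 mm.

```bash
python3 -m crank '[[[0.4,0,0],[0,0,0],0.5],[[0.4,0,0],[0,0,0],0.5],[[0.4,0,0],[0,0,0],0.5],[[0.25,0,0],[0,0,0],0.5],[[0,0,0],[0,0,0],0.5]]'
```

```text
t: 43.65
ee_pos: [459.0, 117.1, 104.7]
orientation: [1.199, 1.216, -1.202]
ft_force: [0.8, -5.7, -6.8]
width: 15.6
```

```bash
python3 -m crank '[[[0.1,0,0],[0,0,0],0.5],[[0,0,0],[0,0,0],3.6],[[0,0,0],[0,0,0],3.6],[[-3,0,0],[0,0,0],3.6],[[-5,0,0],[0,0,0],3.6]]'
python3 - <<'E'
from h import *
st();w=snap("wrist","w35.png");print(proj(w,[459,117.3,126]),proj(w,[459,117.3,134]));snap("scene","s35.png",(230,150,410,300),4.3)
E
```

```text
t: 44.28
ee_pos: [458.1, 117.5, 183.9]
orientation: [1.198, 1.218, -1.205]
ft_force: [1.7, 1.1, -0.0]
width: 35.7
t 44.27 p [458.1 117.5 183.9] x [-0.005 -0.001 -1.   ] y [ 1.     0.011 -0.005] z [ 0.011 -1.     0.001] F [ 1.7  1.1 -0. ] w 35.7
[[282.45788288 232.32226357]] [[282.51911531 236.8861641 ]]
```

View pics/w35.png

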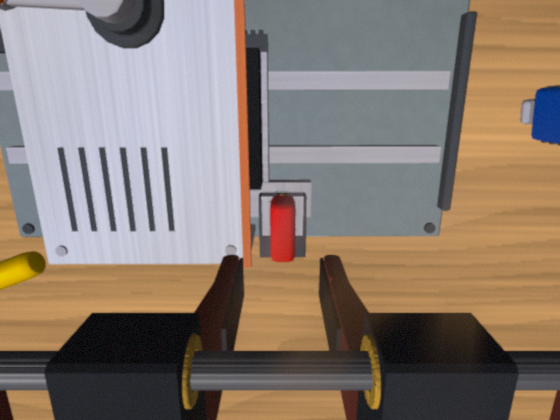

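View pics/s35.png

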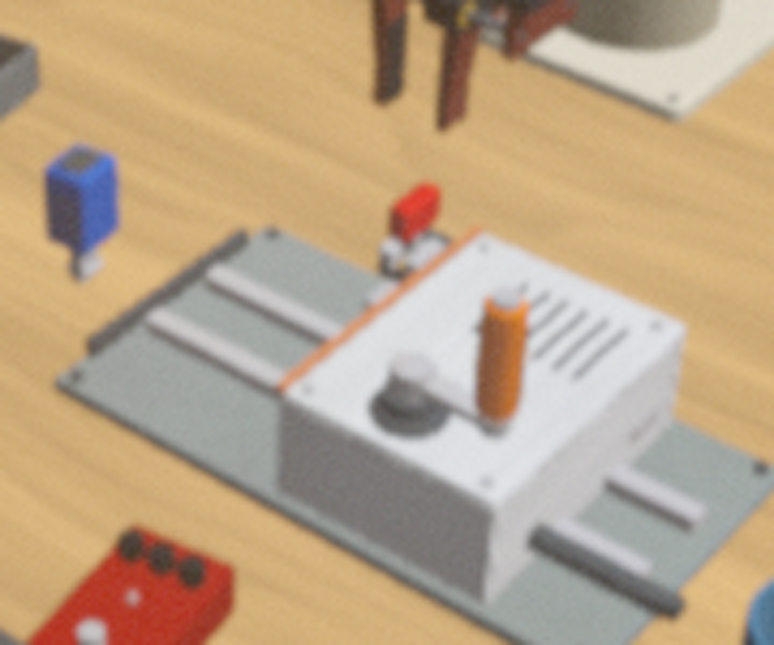

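```bash
python3 - <<'E'
from h import *
def bb(im):
    a=im[185:225,315:345].astype(int); m=(a[...,0]>150)&(a[...,1]<70)&(a[...,2]<70); y,x=np.nonzero(m); return m.sum(),x.mean()+315,y.mean()+185,y.min()+185,y.max()+185
print("start",bb(cv2.imread("pics/scene0.png")[:,:,::-1]))
d=get_image("scene");print("now",bb(d["pixels"]))
print(proj(d,[[459,117.3,115],[459,117.3,123]]))
snap("top","t36.png",(180,150,460,290),2.8)
E
```

```text
start (np.int64(50), np.float64(326.6), np.float64(198.68), np.int64(194), np.int64(204))
now (np.int64(46), np.float64(326.3695652173913), np.float64(198.97826086956522), np.int64(194), np.int64(204))
[[326.35523594 198.18505945]
 [326.51159706 195.73252931]]
```

View pics/t36.png

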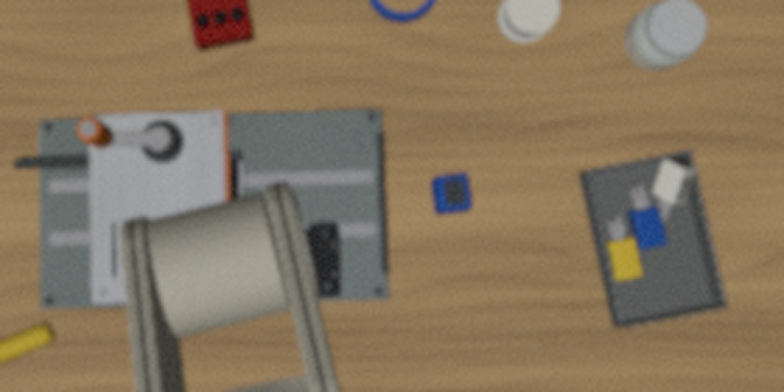

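```bash
python3 -m crank '[[[0,0.5,5.8],[0,0,0],4.6],[[0,0.5,5.8],[0,0,0],4.6],[[0,0.5,5.8],[0,0,0],4.6],[[0,0.5,5.8],[0,0,0],4.6],[[0,0.2,5.8],[0,0,0],4.6]]'
python3 -m crank '[[[0,0,5.8],[0,0,0],4.6],[[0,0,5.8],[0,0,0],4.6],[[0,0,4],[0,0,0],4.6],[[0,0,0],[0,0,0],4.6]]'
python3 - <<'E'
from h import *
st();snap("wrist","w37.png")
E
```

```text
t: 45.1
ee_pos: [483.5, -173.9, 182.5]
orientation: [1.2, 1.218, -1.204]
ft_force: [0.6, -0.3, 0.2]
width: 46.1
t: 45.6
ee_pos: [485.1, -330.3, 182.2]
orientation: [1.203, 1.216, -1.206]
ft_force: [-0.1, 0.5, 0.4]
width: 46.1
t 45.6 p [ 485.1 -330.3  182.2] x [-0.003  0.001 -1.   ] y [ 1.     0.008 -0.003] z [ 0.008 -1.    -0.001] F [-0.1  0.5  0.4] w 46.1
```

View pics/w37.png

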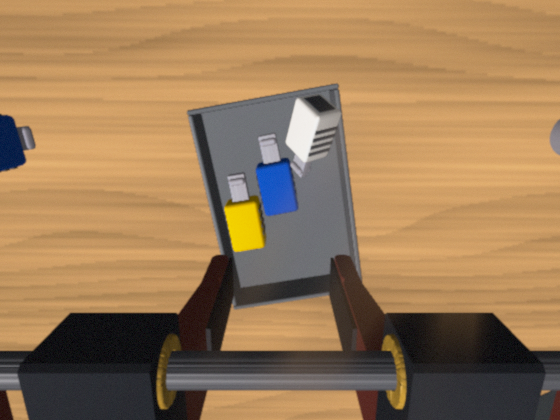

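```bash
python3 - <<'E'
from h import *
w=get_image("wrist")
c=[ray(w,uv,40) for uv in [(189,112),(338,86),(360,292),(237,306)]]
for q in c: print(q.round(1))
m=sum(c)/4;u=((c[0]+c[1])-(c[2]+c[3]));u/=np.linalg.norm(u);v=np.array([-u[1],u[0],0])
for uv in [(312,128),(298,168),(338,118),(334,98),(288,130)]:
  for z in (25,45):
    p=ray(w,uv,z)-m;print(uv,z,(p@u).round(0),(p@v).round(0))
snap("scene","s38.png",(170,150,270,210),7.5);a=cv2.imread("pics/w37.png")[70:190,260:380];cv2.imwrite("pics/w37z.png",cv2.resize(a,None,fx=5,fy=5,interpolation=2))
E
```

```text
[ 554.6 -255.1   40. ]
[ 574.8 -370.6   40. ]
[ 398.4 -400.    40. ]
[ 382.9 -288.2   40. ]
(312, 128) 25 59.0 -35.0
(312, 128) 45 61.0 -34.0
(298, 168) 25 28.0 -19.0
(298, 168) 45 32.0 -19.0
(338, 118) 25 63.0 -58.0
(338, 118) 45 65.0 -55.0
(334, 98) 25 80.0 -56.0
(334, 98) 45 80.0 -54.0
(288, 130) 25 61.0 -16.0
(288, 130) 45 62.0 -15.0
```

View pics/w37z.png

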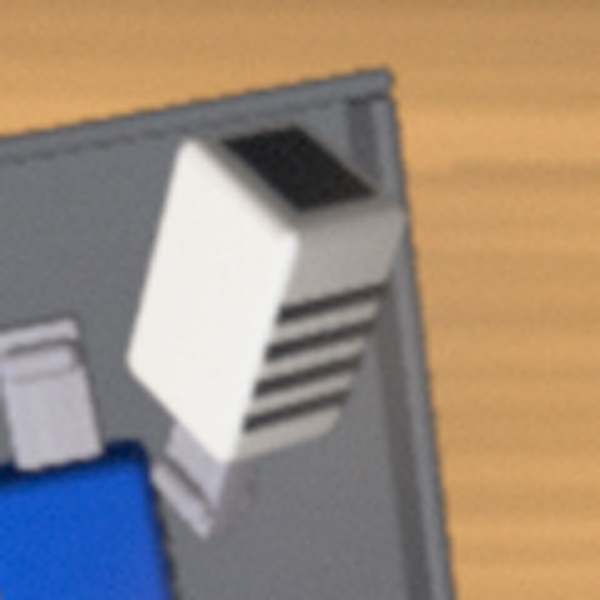

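View pics/s38.png

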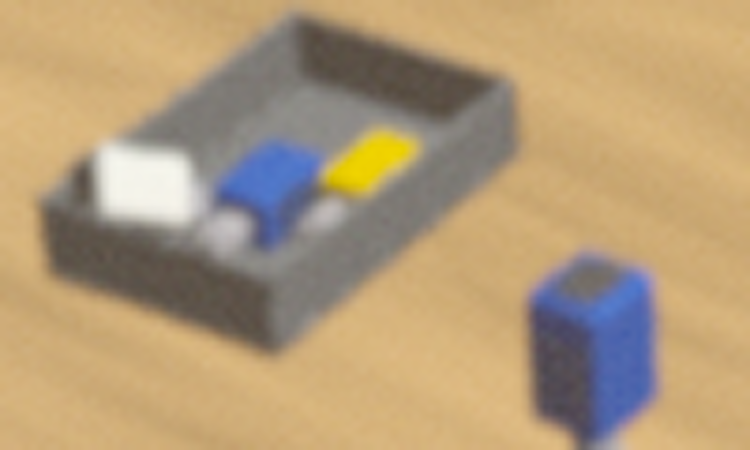

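```bash
python3 -m crank '[[[0,3.2,4],[-8,0,0],0],[[0,3.2,3.5],[0,0,0],0],[[0,0,0],[0,0,0],0],[[0,0,0],[0,0,0],0]]'
python3 - <<'E'
from h import *
goal(552,-406,46,yaw=.15)
E
```

```text
t: 46.25
ee_pos: [554.5, -395.8, 183.1]
orientation: [1.096, 1.281, -1.099]
ft_force: [0.0, 0.0, 0.1]
width: 9.1
t 46.25 p [ 554.5 -395.8  183.1] x [-0.004  0.001 -1.   ] y [ 0.988  0.151 -0.004] z [ 0.151 -0.988 -0.002] F [0.  0.  0.1] w 9.1
turn [ 0.1 -0.1  0.2] shift now [13.71 -0.35  1.  ] shift after turn [13.71 -0.4   0.97]
```

```bash
python3 -m crank '[[[0,-0.3,1.2],[0,0,0],0],[[5,0,0],[0,0,0],0],[[5,0,0],[0,0,0],0],[[3.5,0,0],[0,0,0],0],[[0,0,0],[0,0,0],0]]'
python3 - <<'E'
from h import *
st();snap("wrist","w39.png");snap("scene","s39.png",(150,130,300,250),5)
E
```

```text
t: 46.88
ee_pos: [551.4, -408.8, 46.3]
orientation: [1.097, 1.284, -1.101]
ft_force: [-1.0, -0.5, -0.5]
width: 0.4
t 46.88 p [ 551.4 -408.8   46.3] x [-0.007  0.003 -1.   ] y [ 0.989  0.15  -0.006] z [ 0.15  -0.989 -0.004] F [-1.  -0.5 -0.5] w 0.4
```

View pics/w39.png

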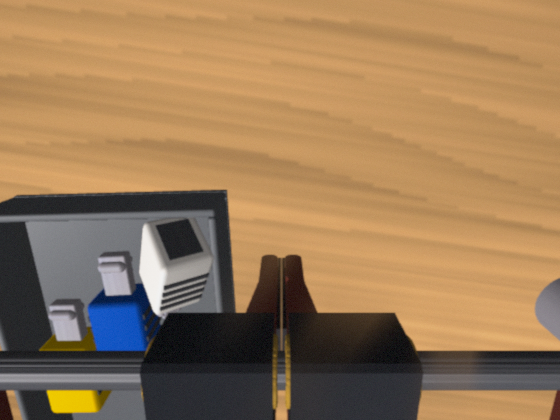

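View pics/s39.png

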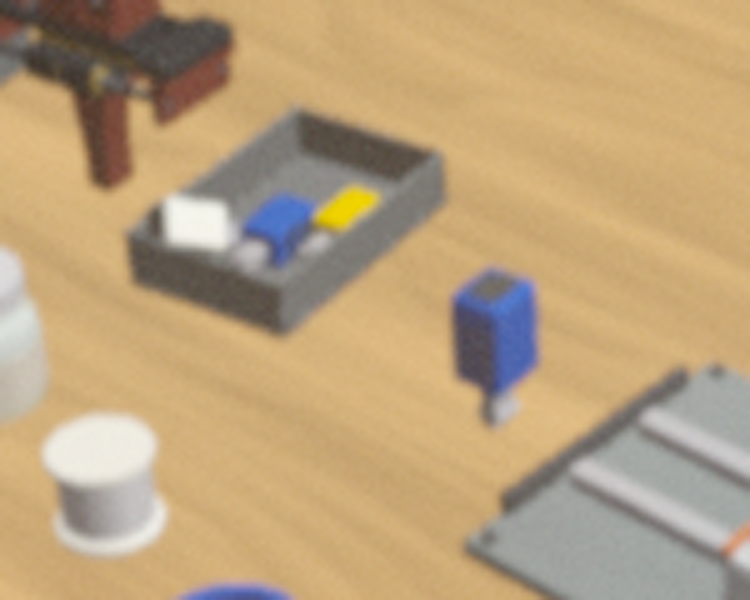

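```bash
python3 -m crank '[[[-4,0,0],[0,0,0],0],[[-5,0,0],[0,0,0],0],[[-5,0,0],[0,0,0],0],[[-3,0,-4],[0,0,0],0],[[0,0,-5],[0,0,0],0]]'
python3 -m crank '[[[0,0,-5.5],[0,0,0],3],[[0,0,-5.5],[0,0,0],3],[[0,0,-5.5],[0,0,0],3],[[0,0,0],[0,0,0],3],[[0,0,0],[0,0,0],3]]'
python3 - <<'E'
from h import *
st();snap("top","t40.png");snap("scene","s40.png")
E
```

```text
t: 47.6
ee_pos: [542.7, -322.4, 225.2]
orientation: [1.097, 1.266, -1.097]
ft_force: [-0.9, -0.3, -0.4]
width: 0.5
t: 48.22
ee_pos: [517.0, -158.5, 221.0]
orientation: [1.096, 1.274, -1.097]
ft_force: [1.5, 0.3, -0.1]
width: 29.8
t 48.23 p [ 517.  -158.5  221. ] x [ 0.002 -0.002 -1.   ] y [0.989 0.151 0.002] z [ 0.151 -0.989  0.002] F [ 1.5  0.3 -0.1] w 29.8
```

View pics/t40.png

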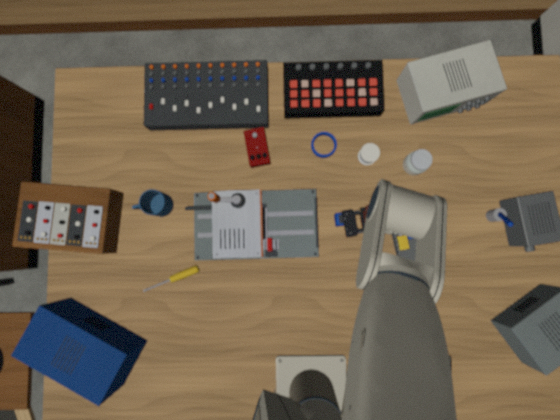

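View pics/s40.png

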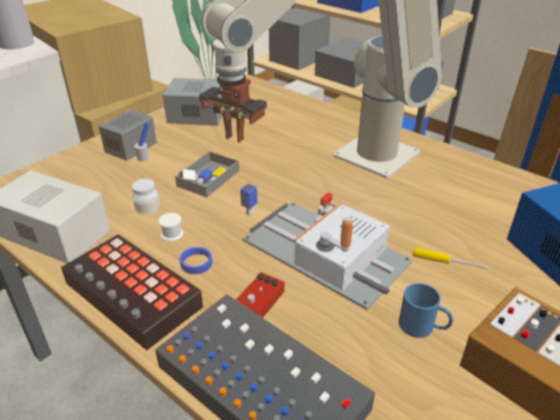

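The carriage is under the hood, the T-grip is down, all three plugs are in the tray, and nothing else has moved. I'm handing the job in.

```bash
python3 -c "
from workcell import *
print(close_job())"
```

```text
the job is handed in; nothing more can be done
None
```

The job is done and handed in at about 48 s, in the order asked.

**Plugs:** Three were there (blue, yellow, white). I pulled all three and put them in the tray. The fourth socket was empty, and I left the larger blue plug on the bench alone.

**Plunger and carriage:** I lifted the T-grip, turned it into its rest notch, and wound four turns by the sleeve until the crank met its stop. Then I turned the T-grip back and lowered it home.

**Last checks:**
- The pictures show the carriage under the hood and the T-grip straight. In the scene picture it sits at its starting height to within a pixel, so the pin is in its hole. I did not try the lock by nudging the crank.
- The tray and the bystanders look unmoved, and the gripper was clear of everything.
- **White plug:** it did not lie flat. It leans on edge in a corner of the tray, inside the walls. One regrasp moved it off the rim but did not flatten it, and I left it like that.
- My camera and arm readings of position disagreed by a few millimetres, up to about 9 mm on the tray. I corrected for this at the grasps.

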